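# Put the sample jar away in the bench cupboard and snap its door shut

### The job

Put the white sample jar away in the bench-top cupboard: pull the cupboard door wide open against its roller catch, stand the jar upright on the cupboard floor without dropping or tipping it, then push the door until the catch snaps and the door is fully shut. Feel for the snap: do not slam the door or push on hard once it is home. Leave the bottles and the beaker standing where they are.

Things in the scene. Friction and masses are not known exactly. Their poses are not given: they have to be found in the camera images.
- cabinet: bench-top cupboard, fixed: white laminate, clear acrylic top, 220 deep (x) x 220 wide (y) x 300 mm tall. Origin: centre of its underside, on the bench top. x points from its front to its back (the front faces -x, the robot), y to the left, z up. Side walls 16, back 8, top 6 mm thick. Clear space inside: x -110 to 102, y -94 to 94, z 28 to 294 mm. The door hangs in front of it and covers it.
- cabinet_floor (a point): a point on the cupboard's inner floor, 28 mm above the bench, midway between its sides and 55 mm behind its front edge: a good place for the jar, clear of the bottle behind. Axes as the cabinet's.
- door (a joint): door angle, rad: 0 shut, 1.57 square to the front, 1.95 most. Starts shut in the catch; clear of it, stays where left. Opens clockwise seen from above: its free right edge comes towards the robot, then left. Panel 218 wide, 282 tall, 16 mm thick, 0.75 kg, 14 to 296 mm above the bench. Upright hinge line at its outer face's left edge: cabinet x -134.5 (see handle_place), y +110 mm.
- handle_place (a point): where the handle is with the door shut: a point on its axis, 259 mm above the bench. Fixed to the cabinet. The hinges, stop and catch are screw-adjusted: the real door hangs up to 7 mm nearer or farther (cabinet x), unseen here. Handle: upright round bar, 11 mm thick, 133 to 285 mm above the bench, axis 35 mm off the door's outer face, 180 mm from the hinge line; 8 mm posts at 149 and 269 mm.
- catch_place (a point): where the strike on the door's back (round head, 192 mm from the hinge line, 200 mm above the bench) sits in the catch when shut, on the cupboard's right wall; as unsure as handle_place. The catch: two sprung rollers, one above the other, themselves set up to 1 mm nearer or deeper. Pulling open takes 3 to 8 N at the handle, then gives suddenly. Shutting: see buffer.
- buffer (a joint): stiff sprung pin, 10 mm thick, in the cupboard's front edge, right, 245 mm up; the shut door rests on it. Value: metres pressed in, 20 N per mm; 0.1 to 0.3 mm by the catch alone, 0.8 mm with 12 N on the handle. Shutting: the strike meets the rollers at 0.045 to 0.06 rad, resistance at the handle rises to 6 to 9 N, then from 0.02 to 0.008 rad the door snaps home; let go sooner, it springs back.
- jar: the sample jar: a straight round pot of white plastic with a white screw lid, 52 mm in diameter, 85 mm tall, about 0.2 kg, with a paper band; stands on the bench to the right of the cupboard. Origin: centre of its underside, z up.
- bottle: amber glass bottle with a black cap, 54 mm in diameter, 130 mm tall, standing at the back inside the cupboard. Origin: centre of its underside. Leave it standing.
- wash_bottle: white plastic wash bottle with a bent spout, 62 mm in diameter, 185 mm tall, on the bench beyond the jar. Origin: centre of its underside. Leave it standing.
- beaker: glass beaker, 68 mm in diameter, 95 mm tall, with yellow spatulas that stand up to 200 mm above the bench and lean out up to 30 mm past its rim; on the bench to the left of the cupboard, clear of the door's swing. Origin: centre of its underside. Leave it standing.
Mind the look-alikes: they are no part of the job. Leave any brown, turquoise or yellow look-alike of the jar alone.

How it is judged:
By the outcome, as a careful person would: the job done as asked, in the order asked, and still so for the second after the job is handed in, with the robot touching nothing.
It also fails if it takes over 72 s, if anything falls off the work surface, if the arm or the gripper's body presses on something with over 40 N, if the wrist force passes 120 N, or if a joint passes its speed limit or range.

### The arm

A 6-joint arm with a two-finger parallel gripper is mounted at the origin on the work surface. World frame = base frame: x ahead of the robot, y to its left, z up, the work surface at z = 0. Lengths are in m, angles in rad, forces in N, time in s.
With the tool pointing down it reaches from about 0.425 to 0.95 m from the base axis. Payload 3.5 kg.
Tool frame: the origin (TCP) lies at the very end of the fingers, on their centre line; the grasp point (between the pads) lies ctrl.grip_point_offset behind it (ctrl.grip_point_offset is the distance from the TCP to the grasp point, in m); z points along the fingers, y is the direction in which the jaws open and shut (so a half turn about z gives the same grasp; the last joint's range is limited). The gripper opens to 85 mm and grips with 20 to 120 N. Pads are 22 mm wide; open, the fingers measure 114 mm over their backs; the gripper's body (76 mm by 85 mm) begins 54 mm behind the grasp point. The pads swing forward as they close: fully open they stand 13 mm farther back than shut.
Start: joints at [1.108, 0.286, 1.577, -0, 1.279, -0.15], TCP at [0.208, 0.642, 0.231] pointing down, gripper open.
Joint ranges: [-2.77, 2.77], [-0.9, 2.22], [0.21, 2.48], [-1.53, 4.67], [0.24, 2.81], [-2.84, 2.84]. Speed limits (rad/s): [2.79, 2.79, 3.14, 3.14, 3.14, 3.14].

### API

Orientations are given as a unit quaternion [x, y, z, w].
In Python, from plant import telemetry, imaging, ticket, finder, ctrl gives the robot as it stands. The module is installed in compiled form; this text tells all that it offers.
- The arm moves only by the shell command python3 -m crank 'ROWS' [FORCE]. ROWS is JSON, a list of rows, each a list of 7 numbers: the shift along the tool's x, y, z scaled (see below), then the turn, a rotation vector about the tool's x, y, z scaled (see below), then the opening, from 0 (shut) to 1 (fully open). A call has 1 to 12 rows; each row is the pose to reach, as a shift and turn from the pose commanded when the call began, along the tool's axes at that moment; what a row does not reach only later rows make up. The controller multiplies each number of a shift by 0.15 m and each number of a turn by 90 degrees. A row lasts 1/10 s, in which the tool goes at most 50 mm and 8.59 degrees, less where a joint would pass 70% of its speed; a pose out of reach is approached as far as the arm can. A call with a number of a shift or a turn outside -1 to 1 is refused whole. A call with a gripper value outside its range is refused whole. The fingers move at their own pace and stop on an object; FORCE is the grip in N (left out, the last holds). Time passes only in rows, so rows that repeat a pose let the fingers close. It gives the time, the measured TCP pose, the force and the opening at its end, in the units of the state.
- telemetry.get_state(): the state, without advancing time (a new reading comes with each control period).
- imaging.read_camera(name): name is "side" or "top"; returns a dict with "pixels" (480x640x3 uint8, red, green, blue), "vfov" (degrees; the focal length in pixels is half the picture's height over the tangent of half this angle, whatever the lens; pixels are square), "cx", "cy" (the principal point, pixels), "rvec" (rotation vector, rad) and "tvec" (3), from world to camera coordinates, as OpenCV has them. Camera axes: x right, y down, z forward; pixel columns grow to the right and rows downward; lengths in m; the calibration is good to about 2 mm. A picture is of the moment at which its call begins. There is no depth.
- ticket.sign_off(): hands the job in, once; it reports no verdict.
Trained networks look in a picture, given as the dict that the camera call returned (one of the last four; its "shot" number tells which), for a name from the list of things; names that differ only in an ending like _2 or _b are one class to them, and where a whole thing is asked for, a point or a joint stands for the part that bears it (a point fixed in the world has none). Each returns a list of dicts, best first, with "confidence" (0 to 1); they miss things now and then, are a little off and sometimes report something else, mostly with a low value. They report only what shows in the picture. A call takes as long as a camera call. They do not tell look-alikes from the thing itself.
- finder.masks_of(label, picture): "pixels" (480x640 bool, what is visible of it) and "extent" ([left, top, right, bottom] in pixels, round what is visible of it).
- finder.pinpoint(label, picture): "location" ([row, column] in pixels: a listed point, or the origin of a listed thing).
The state is a dict: "time": time; "qpos": joint angles; "dq": joint speeds; "joint_efforts": joint torques, N m; "eef_pos": TCP position; "tcp_rot": TCP orientation; "contact_force": force on the tool from outside, world axes, zero at the start; "wrist_torque": the same for the moment, N m; "opening": opening from 0.0 (shut) to 1.0 (fully open).
Only numpy, scipy, OpenCV 4.12 (cv2) and the standard library are available. Lean on these libraries where they do the work, as an engineer would, in place of code of your own. Each camera call takes 0.05 s, during which the arm holds its last target.

## Working session

There is one attempt and no reset: what is moved stays moved. The work goes in short steps, Python scripts to look and compute and a shell command to move; the robot and the scene stay as the last step left them, time stands still between calls to the robot, and variables do not carry over. Pictures are saved under pics/ and viewed, and the job is handed in when it is done.

```bash
mkdir -p pics; ls; cat > h.py <<'E'
import numpy as np, cv2
from scipy.spatial.transform import Rotation as R
from plant import telemetry, imaging, ticket, finder, ctrl
def shot(n,save=None):
    p=imaging.read_camera(n)
    if save: cv2.imwrite('pics/'+save+'.png',cv2.cvtColor(p['pixels'],cv2.COLOR_RGB2BGR))
    return p
def cam(p):
    f=240/np.tan(np.radians(p['vfov'])/2); K=np.array([[f,0,p['cx']],[0,f,p['cy']],[0,0,1.]])
    Rm=cv2.Rodrigues(np.array(p['rvec'],float))[0]; return K,Rm,np.array(p['tvec'],float).ravel()
def ray(p,rc):
    K,Rm,t=cam(p); d=Rm.T@np.linalg.inv(K)@np.array([rc[1],rc[0],1.]); return -Rm.T@t,d/np.linalg.norm(d)
def onz(p,rc,z):
    o,d=ray(p,rc); return o+d*(z-o[2])/d[2]
def proj(p,X):
    K,Rm,t=cam(p); x=K@(Rm@np.asarray(X,float)+t); return x[1]/x[2],x[0]/x[2]
def tri(ps,rcs):
    A=np.zeros((3,3));b=np.zeros(3);
    for p,rc in zip(ps,rcs):
        o,d=ray(p,rc);M=np.eye(3)-np.outer(d,d);A+=M;b+=M@o
    X=np.linalg.solve(A,b); return X,[np.array(proj(p,X))-rc for p,rc in zip(ps,rcs)]
def rel(pos,Rt=None):
    """shift in row units from current measured pose to target pos"""
    s=telemetry.get_state(); Rc=R.from_quat(s['tcp_rot'])
    sh=Rc.inv().apply(np.array(pos)-s['eef_pos'])/0.15
    tu=np.zeros(3)
    if Rt is not None: tu=(Rc.inv()*Rt).as_rotvec()/(np.pi/2)
    print('shift',sh.round(4),'turn',tu.round(4))
def st():
    s=telemetry.get_state()
    print('t',s['time'],'pos',np.round(s['eef_pos'],4),'F',np.round(s['contact_force'],2),'T',np.round(s['wrist_torque'],2),'op',round(s['opening'],3)); print(R.from_quat(s['tcp_rot']).as_matrix().round(3).tolist()); print('q',np.round(s['qpos'],3))
E
python3 - <<'E'
from h import *
print(ctrl.grip_point_offset); st()
ps={n:shot(n,n+'0') for n in('side','top')}
for n,p in ps.items():
    K,Rm,t=cam(p);print(n,'cam at',(-Rm.T@t).round(3),'f',K[0,0].round(1))
    for l in('jar','bottle','wash_bottle','beaker','cabinet','cabinet_floor','handle_place','catch_place'):
        for r in finder.pinpoint(l,p)[:4]: print(n,l,np.round(r['location'],1),round(r['confidence'],2))
    for l in('jar','handle_place','door'):
        for r in finder.masks_of(l,p)[:4]: print(n,'mask',l,np.round(r['extent']),round(r['confidence'],2))
E
```

```text
pics
0.0187
t 0.0 pos [0.2074 0.6416 0.2299] F [ 0.15 -0.4  -0.21] T [-0.03 -0.04 -0.03] op 0.996
[[-0.951, 0.308, -0.001], [0.308, 0.951, -0.002], [0.0, -0.002, -1.0]]
q [ 1.108  0.287  1.578 -0.     1.279 -0.15 ]
side cam at [-0.108  0.211  1.529] f 575.7
side jar [299.9 413. ] 0.94
side jar [268.  427.3] 0.93
side jar [238.9 422. ] 0.8
side jar [265.7 464.4] 0.62
side wash_bottle [199.9 445.4] 0.66
side beaker [340.8 176.4] 0.94
side cabinet [213.9 329.9] 0.59
side cabinet_floor [213.2 327.9] 0.37
side catch_place [198.  373.9] 0.74
side mask jar [420. 250. 442. 278.] 0.9
side mask jar [459. 242. 482. 268.] 0.76
side mask jar [402. 279. 426. 309.] 0.69
side mask jar [416. 217. 434. 245.] 0.6
side mask handle_place [276. 113. 388. 253.] 0.68
side mask door [310. 179. 390. 260.] 0.78
side mask door [439. 168. 468. 210.] 0.19
top cam at [0.424 0.034 1.673] f 579.2
top jar [279.6 462.4] 0.95
top jar [274.6 424.7] 0.85
top jar [246.7 429.5] 0.82
top jar [306.2 400.7] 0.66
top wash_bottle [207.7 469.6] 0.89
top beaker [292.3 174.6] 0.71
top cabinet_floor [207.6 345.5] 0.74
top catch_place [213.7 381.2] 0.61
top mask jar [391. 295. 412. 315.] 0.89
top mask jar [456. 270. 479. 286.] 0.87
top mask jar [414. 267. 439. 287.] 0.86
top mask jar [421. 236. 446. 255.] 0.54
top mask handle_place [289. 122. 400. 229.] 0.68
top mask door [309. 213. 400. 245.] 0.97
```

```bash
python3 -m crank --help 2>&1 | head -5
```

```text
invalid input: not JSON, or not a number
```

View pics/side0.png

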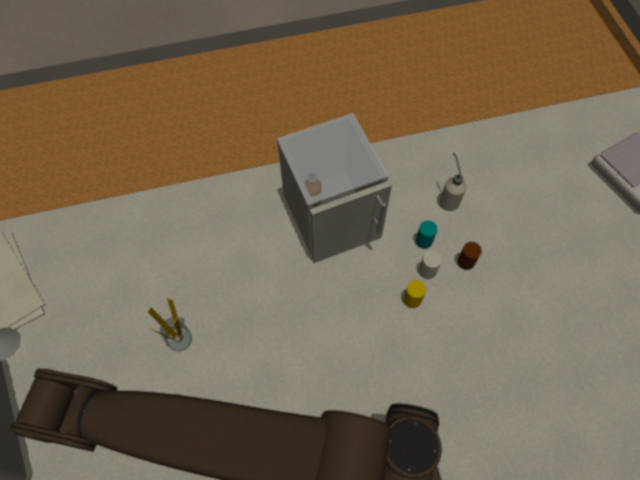

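View pics/top0.png

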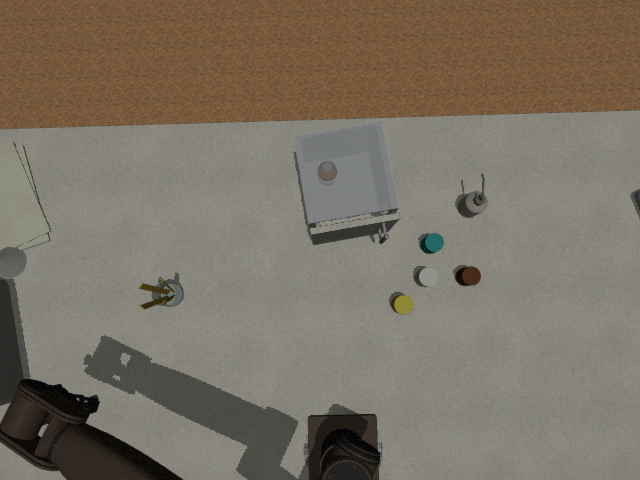

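```bash
python3 - <<'E'
import cv2
for n,(a,b,c,d) in {'side':(100,360,250,500),'top':(110,330,270,500)}.items():
    i=cv2.imread(f'pics/{n}0.png')[a:b,c:d]; cv2.imwrite(f'pics/{n}0z.png',cv2.resize(i,None,fx=2.3 if n=='side' else 2.7,fy=2.3 if n=='side' else 2.7,interpolation=cv2.INTER_CUBIC))
E
```

```text
(no output)
```

View pics/side0z.png

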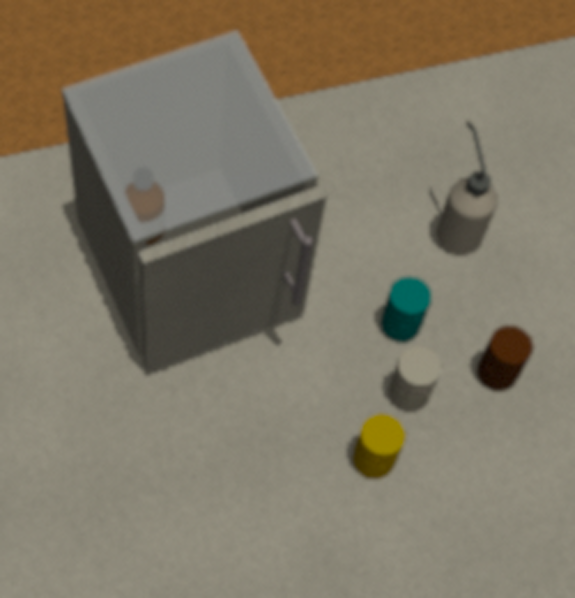

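View pics/top0z.png

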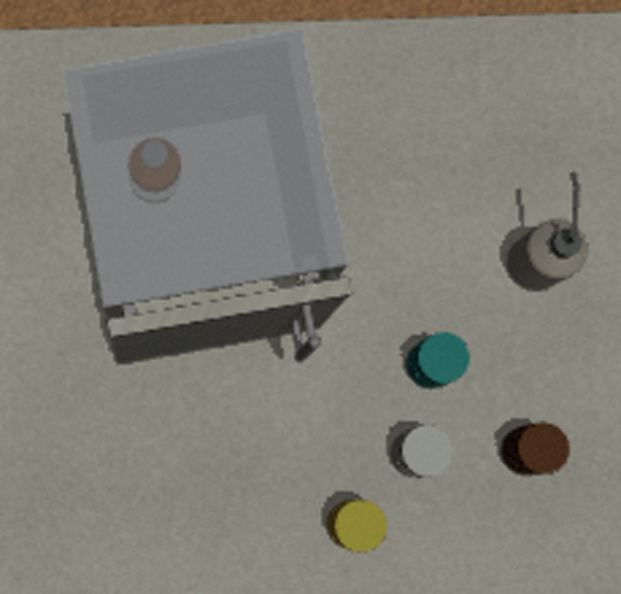

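```bash
python3 - <<'E'
from h import *
ps=[shot('side'),shot('top')]
def t(n,a,b):
    X,e=tri(ps,[np.array(a),np.array(b)]);print(n,X.round(4),np.round(e,1).tolist())
    for p,r in zip(ps,(a,b)): print('   z0',onz(p,r,0).round(4))
t('jar',(268,427.3),(274.6,424.7))
t('turq',(238.9,422),(246.7,429.5))
t('yel',(299.9,413),(306.2,400.7))
t('brn',(265.7,464.4),(279.6,462.4))
t('wash',(199.9,445.4),(207.7,469.6))
t('beak',(340.8,176.4),(292.3,174.6))
t('floor',(213.2,327.9),(207.6,345.5))
t('catch',(198,373.9),(213.7,381.2))
for p,r in zip(ps,((213.2,327.9),(207.6,345.5))): print('fl z.028',onz(p,r,.028))
for p,r in zip(ps,((198,373.9),(213.7,381.2))): print('catch z.2',onz(p,r,.2))
E
```

```text
jar [ 0.4804 -0.2512 -0.0081] [[-0.0, -0.1], [0.0, 0.1]]
   z0 [ 0.4773 -0.249   0.    ]
   z0 [ 0.4803 -0.2496  0.    ]
turq [ 0.5593 -0.2602  0.0239] [[0.0, 1.1], [-0.3, -1.1]]
   z0 [ 0.5707 -0.2646  0.    ]
   z0 [ 0.5602 -0.2674 -0.    ]
yel [ 0.3922 -0.1764  0.0053] [[-0.0, -0.1], [0.0, 0.1]]
   z0 [ 0.3939 -0.178   0.    ]
   z0 [ 0.3922 -0.1768  0.    ]
brn [ 0.4632 -0.3603 -0.0139] [[-0.0, -0.1], [0.0, 0.1]]
   z0 [ 0.458  -0.3556  0.    ]
   z0 [ 0.463  -0.3568  0.    ]
wash [ 0.6704 -0.3782  0.0173] [[-0.0, 2.4], [-0.7, -2.5]]
   z0 [ 0.681  -0.3776  0.    ]
   z0 [ 0.6707 -0.3896  0.    ]
beak [ 0.4511  0.4876 -0.0416] [[0.1, 2.0], [-0.4, -1.9]]
   z0 [0.438  0.4856 0.    ]
   z0 [0.4492 0.4712 0.    ]
floor [ 0.6707 -0.0134  0.092 ] [[0.1, 4.3], [-1.1, -4.3]]
   z0 [ 0.7241 -0.0153  0.    ]
   z0 [ 0.6815 -0.0286  0.    ]
catch [ 0.6314 -0.1146  0.1997] [[-0.1, -1.0], [0.3, 1.0]]
   z0 [ 0.7415 -0.1663  0.    ]
   z0 [ 0.6605 -0.1319  0.    ]
fl z.028 [ 0.70887531 -0.01111555  0.028     ]
fl z.028 [ 0.67720423 -0.02754468  0.028     ]
catch z.2 [ 0.63042094 -0.11701755  0.2       ]
catch z.2 [ 0.63222324 -0.11210814  0.2       ]
```

```bash
python3 - <<'E'
import cv2
for n,(a,b,c,d) in {'side':(110,265,270,400),'top':(115,250,285,410)}.items():
    i=cv2.imread(f'pics/{n}0.png')[a:b,c:d]; i=cv2.resize(i,None,fx=4,fy=4,interpolation=cv2.INTER_CUBIC); i=cv2.convertScaleAbs(i,alpha=1.4)
    for k in range(0,b-a,20): cv2.line(i,(0,4*k),(8,4*k),(0,0,255)); cv2.putText(i,str(a+k),(10,4*k+4),0,.35,(0,0,255))
    for k in range(0,d-c,20): cv2.line(i,(4*k,0),(4*k,8),(0,0,255)); cv2.putText(i,str(c+k),(4*k,20),0,.35,(0,0,255))
    cv2.imwrite(f'pics/{n}0c.png',i)
E
```

```text
(no output)
```

View pics/side0c.png

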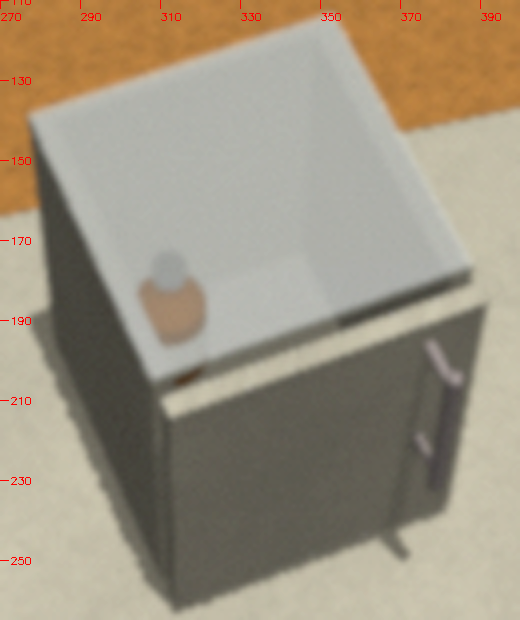

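View pics/top0c.png

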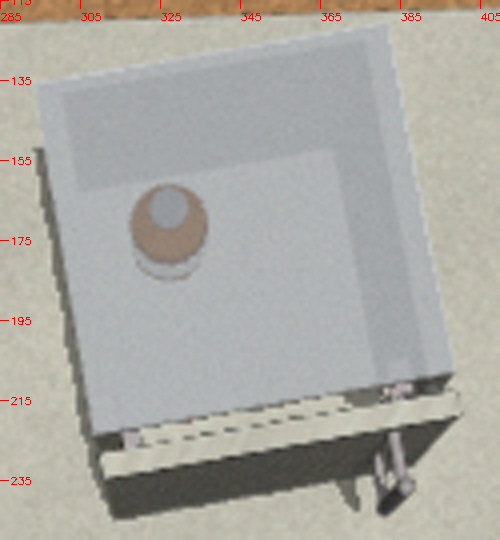

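```bash
cat > fit.py <<'E'
from h import *
from scipy.optimize import least_squares
P={'side':shot('side'),'top':shot('top')}
H=.3
def dz(y,z,off=0): return lambda d:(-.1345+d-off,y,z)
c=lambda x,y,z:(lambda d:(x,y,z))
obs=[('side',139.3,277.5,c(.11,.11,H)),('side',113.7,353.7,c(.11,-.11,H)),('side',176.3,387.5,c(-.11,-.11,H)),('side',205,307.5,c(-.11,.11,H)),
('side',214.5,312.5,dz(.11,.296)),('side',185.7,391.7,dz(-.108,.296)),('side',262.5,314.2,dz(.11,.014)),('side',238,381.2,dz(-.108,.014)),('side',205,383.7,dz(-.07,.285,.035)),('side',232,378.7,dz(-.07,.133,.035)),
('top',136.2,294.5,c(.11,.11,H)),('top',121.7,382,c(.11,-.11,H)),('top',208.2,398,c(-.11,-.11,H)),('top',223,308.2,c(-.11,.11,H)),
('top',234.5,311.7,dz(.11,.296)),('top',218,400,dz(-.108,.296)),('top',236,386,dz(-.07,.285,.035))]
def world(p,X): 
    ca,sa=np.cos(p[2]),np.sin(p[2]); return np.array([p[0]+ca*X[0]-sa*X[1],p[1]+sa*X[0]+ca*X[1],X[2]])
def f(p):
    r=[]
    for n,a,b,X in obs:
        q=proj(P[n],world(p,X(p[3]))); r+= [q[0]-a,q[1]-b]
    return r
s=least_squares(f,[.7,-.02,.1,0],loss='soft_l1')
p=s.x;print(p.round(4),'deg',np.degrees(p[2]).round(2))
for o,e in zip(obs,np.array(f(p)).reshape(-1,2)): print(o[0],o[1:3],e.round(1))
for n,X in dict(handle=(-.1695+p[3],-.07,.259),hinge=(-.1345+p[3],.11,0),floor=(-.055,0,.028),catch=(-.12,-.082,.2)).items(): print(n,world(p,X).round(4))
np.save('cab.npy',p)
E
python3 fit.py
```

```text
[ 0.7211 -0.0212  0.1417 -0.002 ] deg 8.12
side (139.3, 277.5) [-1.4 -0.8]
side (113.7, 353.7) [-1.  -0.4]
side (176.3, 387.5) [-0.1  0.7]
side (205, 307.5) [-0.3 -0.1]
side (214.5, 312.5) [-0.4 -1.1]
side (185.7, 391.7) [-0.2  0.1]
side (262.5, 314.2) [-0.6 -1.1]
side (238, 381.2) [-1.5  0.4]
side (205, 383.7) [-1.3 -0.1]
side (232, 378.7) [-0.1 -0.3]
top (136.2, 294.5) [ 0.2 -0.9]
top (121.7, 382) [-0.4  0.5]
top (208.2, 398) [1.  1.2]
top (223, 308.2) [1.6 0.4]
top (234.5, 311.7) [ 1.2 -1.2]
top (218, 400) [2.3 0.2]
top (236, 386) [1.8 0.8]
handle [ 0.5613 -0.1147  0.259 ]
hinge [0.5705 0.0684 0.    ]
floor [ 0.6667 -0.029   0.028 ]
catch [ 0.6139 -0.1193  0.2   ]
```

```bash
python3 -m crank '[[-0.1,-0.1,-0.3,0,0,0,1],[-0.25,-0.25,-0.6,0,0,0,1],[-0.45,-0.45,-0.9,0,0,0,1],[-0.7,-0.72,-0.9,0,0,0,1],[-0.93,-1,-0.9,0,0,0,1],[-0.93,-1,-0.9,0,0,0,1]]'; python3 -m crank '[[-0.2,-0.22,0,0,0,0,1],[-0.42,-0.45,0,0,0,0,1],[-0.65,-0.7,0,0,0,0,1],[-0.93,-1,0,0,0,0,1],[-0.93,-1,0,0,0,0,1]]';python3 - <<'E'
from h import *
st()
a=np.radians(8.12);
y=np.array([-np.sin(a),np.cos(a),0]);z=np.array([0,0,-1.]);Rt=R.from_matrix(np.c_[np.cross(y,z),y,z])
rel((.5613,-.1147,.36),Rt)
E
```

```text
time: 2.0
eef_pos: [0.2955, 0.454, 0.3679]
tcp_rot: [0.157, 0.988, 0.001, 0.001]
contact_force: [-0.6, 0.1, 0.5]
opening: 1.004
time: 2.5
eef_pos: [0.3822, 0.2676, 0.3666]
tcp_rot: [0.158, 0.987, -0.0, 0.001]
contact_force: [-0.5, 0.3, -1.3]
opening: 0.998
t 2.5 pos [0.3822 0.2676 0.3666] F [-0.45  0.35 -1.27] T [ 0.02 -0.09  0.03] op 0.998
[[-0.95, 0.312, 0.001], [0.312, 0.95, -0.001], [-0.002, -0.0, -1.0]]
q [ 3.940e-01 -2.630e-01  1.889e+00 -1.000e-03  1.515e+00 -8.590e-01]
shift [-1.9303 -2.048   0.0479] turn [-0.0005  0.0009 -0.2925]
```

```bash
python3 -m crank '[[-0.2,-0.22,0,0,0,-0.07,1],[-0.42,-0.45,0,0,0,-0.15,1],[-0.65,-0.7,0,0,0,-0.22,1],[-0.96,-1,0,0,0,-0.29,1],[-0.96,-1,0,0,0,-0.29,1]]'; python3 - <<'E'
from h import *
st()
a=np.radians(8.12);
y=np.array([-np.sin(a),np.cos(a),0]);z=np.array([0,0,-1.]);Rt=R.from_matrix(np.c_[np.cross(y,z),y,z])
rel((.5613,-.1147,.36),Rt)
E
```

```text
time: 3.0
eef_pos: [0.4729, 0.0811, 0.3662]
tcp_rot: [-0.071, 0.998, -0.0, 0.0]
contact_force: [-0.1, 1.1, -0.2]
opening: 0.997
t 3.0 pos [0.4729 0.0811 0.3662] F [-0.06  1.06 -0.18] T [0.01 0.02 0.  ] op 0.997
[[-0.99, -0.141, 0.0], [-0.141, 0.99, -0.001], [-0.0, -0.001, -1.0]]
q [-4.200e-02 -2.300e-01  1.863e+00 -1.000e-03  1.508e+00 -1.754e+00]
shift [-0.3998 -1.375   0.0425] turn [-0.0004  0.0001 -0.0003]
```

```bash
python3 -m crank '[[-0.05,-0.3,0,0,0,0,1],[-0.15,-0.6,0,0,0,0,1],[-0.25,-0.9,0,0,0,0,1],[-0.3,-1,0,0,0,0,1]]'; python3 -m crank '[[-0.05,-0.2,0,0,0,0,1],[-0.1,-0.375,0.04,0,0,0,1],[-0.1,-0.375,0.2,0,0,0,0.6],[-0.1,-0.375,0.2,0,0,0,0.6]]'; python3 - <<'E'
from h import *
st(); shot('side','side1'); shot('top','top1')
for n,(a,b,c,d) in {'side':(110,265,310,450),'top':(115,260,320,460)}.items():
    i=cv2.imread(f'pics/{n}1.png')[a:b,c:d]; i=cv2.resize(i,None,fx=4,fy=4,interpolation=cv2.INTER_CUBIC); i=cv2.convertScaleAbs(i,alpha=1.5,beta=20)
    cv2.imwrite(f'pics/{n}1c.png',i)
E
```

```text
time: 3.4
eef_pos: [0.5387, -0.0611, 0.3658]
tcp_rot: [-0.07, 0.998, -0.0, -0.0]
contact_force: [0.1, 0.3, -0.4]
opening: 1.0
time: 3.8
eef_pos: [0.5594, -0.1109, 0.3324]
tcp_rot: [-0.071, 0.997, 0.002, -0.003]
contact_force: [-1.0, 0.2, -0.8]
opening: 0.689
t 3.8 pos [ 0.5594 -0.1109  0.3324] F [-1.05  0.22 -0.78] T [-0.02 -0.   -0.05] op 0.689
[[-0.99, -0.142, -0.007], [-0.142, 0.99, 0.003], [0.006, 0.004, -1.0]]
q [-3.740e-01 -2.000e-03  1.715e+00  1.000e-03  1.436e+00 -2.087e+00]
```

View pics/side1c.png

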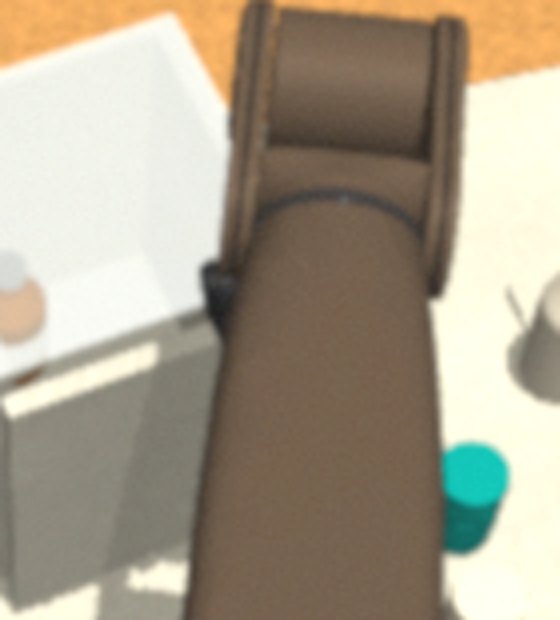

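View pics/top1c.png

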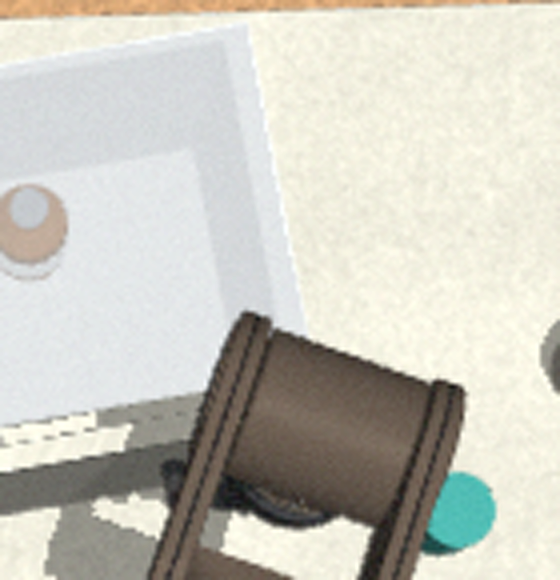

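```bash
python3 -m crank '[[0,-0.02,0.15,0,0,0,0.6],[0,-0.02,0.4,0,0,0,0.6],[0,-0.02,0.55,0,0,0,0.6],[0,-0.02,0.55,0,0,0,0.6]]'; python3 - <<'E'
from h import *
st()
E
```

```text
time: 4.3
eef_pos: [0.5593, -0.1131, 0.2511]
tcp_rot: [-0.072, 0.997, 0.001, -0.003]
contact_force: [0.4, 0.8, 0.7]
opening: 0.601
t 4.3 pos [ 0.5593 -0.1131  0.2511] F [0.36 0.82 0.66] T [0.02 0.06 0.02] op 0.601
[[-0.99, -0.144, -0.005], [-0.144, 0.99, 0.002], [0.005, 0.003, -1.0]]
q [-0.377  0.045  1.814  0.     1.289 -2.092]
```

```bash
python3 -m crank '[[0,0,0.05,0,0,0,0.3],[0,0,0.05,0,0,0,0.2],[0,0,0.05,0,0,0,0.1],[0,0,0.05,0,0,0,0],[0,0,0.05,0,0,0,0]]' 40; python3 - <<'E'
from h import *
st()
E
```

```text
time: 4.8
eef_pos: [0.5617, -0.1152, 0.2484]
tcp_rot: [-0.071, 0.997, -0.001, 0.002]
contact_force: [0.6, -0.1, 3.9]
opening: 0.115
t 4.8 pos [ 0.5617 -0.1152  0.2484] F [ 0.61 -0.1   3.9 ] T [-0.12 -0.02 -0.06] op 0.115
[[-0.99, -0.142, 0.003], [-0.142, 0.99, -0.001], [-0.003, -0.002, -1.0]]
q [-0.379  0.048  1.815 -0.     1.274 -2.092]
```

```bash
python3 - <<'E'
import numpy as np
for d in np.arange(.02,.81,.02):
    x=(np.cos(d)-1)*.035+np.sin(d)*.18; y=np.sin(d)*.035+(1-np.cos(d))*.18
    print(f'{d:.2f} {x/.15:.3f} {y/.15:.3f} {d/np.pi*2:.3f}')
E
python3 -m crank '[[0.012,0.002,0,0,0,0.006,0],[0.024,0.005,0,0,0,0.013,0],[0.036,0.008,0,0,0,0.019,0],[0.048,0.010,0,0,0,0.025,0],[0.072,0.016,0,0,0,0.038,0],[0.095,0.022,0,0,0,0.051,0]]' 70; python3 - <<'E'
from h import *
st()
E
```

```text
0.02 0.024 0.005 0.013
0.04 0.048 0.010 0.025
0.06 0.072 0.016 0.038
0.08 0.095 0.022 0.051
0.10 0.119 0.029 0.064
0.12 0.142 0.037 0.076
0.14 0.165 0.044 0.089
0.16 0.188 0.053 0.102
0.18 0.211 0.061 0.115
0.20 0.234 0.070 0.127
0.22 0.256 0.080 0.140
0.24 0.279 0.090 0.153
0.26 0.301 0.100 0.166
0.28 0.323 0.111 0.178
0.30 0.344 0.123 0.191
0.32 0.366 0.134 0.204
0.34 0.387 0.147 0.216
0.36 0.408 0.159 0.229
0.38 0.428 0.172 0.242
0.40 0.449 0.186 0.255
0.42 0.469 0.199 0.267
0.44 0.489 0.214 0.280
0.46 0.508 0.228 0.293
0.48 0.528 0.243 0.306
0.50 0.547 0.259 0.318
0.52 0.565 0.275 0.331
0.54 0.584 0.291 0.344
0.56 0.602 0.307 0.357
0.58 0.619 0.324 0.369
0.60 0.637 0.341 0.382
0.62 0.654 0.359 0.395
0.64 0.670 0.377 0.407
0.66 0.687 0.395 0.420
0.68 0.703 0.414 0.433
0.70 0.718 0.433 0.446
0.72 0.733 0.452 0.458
0.74 0.748 0.471 0.471
0.76 0.763 0.491 0.484
0.78 0.776 0.511 0.497
0.80 0.790 0.531 0.509
time: 5.4
eef_pos: [0.5467, -0.1137, 0.2484]
tcp_rot: [-0.031, 1.0, -0.001, 0.001]
contact_force: [0.3, 0.3, 6.7]
opening: 0.103
t 5.4 pos [ 0.5467 -0.1137  0.2484] F [0.26 0.29 6.69] T [ 0.01 -0.12  0.1 ] op 0.103
[[-0.998, -0.061, 0.003], [-0.061, 0.998, -0.001], [-0.003, -0.001, -1.0]]
q [-0.387  0.015  1.85   0.     1.274 -2.019]
```

```bash
python3 -m crank '[[0.048,0.010,-0.01,0,0,0.025,0],[0.119,0.029,-0.01,0,0,0.064,0],[0.188,0.053,-0.01,0,0,0.102,0],[0.256,0.080,-0.01,0,0,0.14,0],[0.323,0.111,-0.01,0,0,0.178,0],[0.387,0.147,-0.01,0,0,0.216,0],[0.449,0.186,-0.01,0,0,0.255,0],[0.449,0.186,-0.01,0,0,0.255,0]]'; python3 - <<'E'
from h import *
st();shot('top','top2')
i=cv2.imread('pics/top2.png')[110:400,270:500];cv2.imwrite('pics/top2c.png',cv2.resize(i,None,fx=2,fy=2))
E
```

```text
time: 6.2
eef_pos: [0.4768, -0.0888, 0.2484]
tcp_rot: [0.168, 0.986, 0.001, 0.0]
contact_force: [1.1, 2.2, 3.6]
opening: 0.104
t 6.2 pos [ 0.4768 -0.0888  0.2484] F [1.14 2.17 3.59] T [ 0.32 -0.19 -0.01] op 0.104
[[-0.943, 0.332, 0.001], [0.332, 0.943, 0.001], [-0.0, 0.002, -1.0]]
q [-3.940e-01 -1.580e-01  2.012e+00  2.000e-03  1.287e+00 -1.628e+00]
```

View pics/top2c.png

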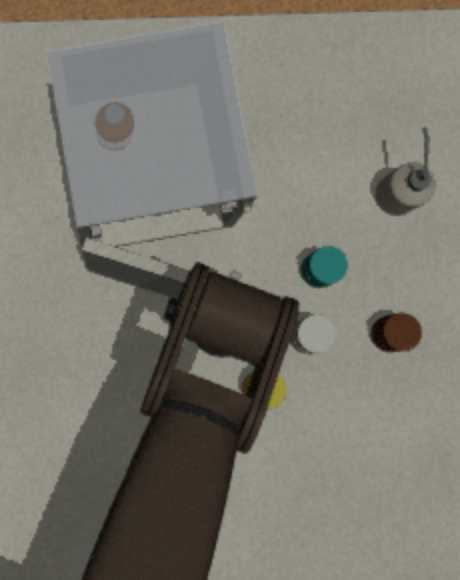

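```bash
python3 - <<'E'
import numpy as np
from scipy.optimize import least_squares
D=[((1.108,.287,1.578,1.279),(.2074,.6416,.2299)),((.394,-.263,1.889,1.515),(.3822,.2676,.3666)),((-.042,-.23,1.863,1.508),(.4729,.0811,.3662)),((-.374,-.002,1.715,1.436),(.5594,-.1109,.3324)),((-.377,.045,1.814,1.289),(.5593,-.1131,.2511)),((-.387,.015,1.85,1.274),(.5467,-.1137,.2484)),((-.394,-.158,2.012,1.287),(.4768,-.0888,.2484))]
def f(p):
    a,b,h,c,off,e=p; r=[]
    for (q1,q2,q3,q5),(x,y,z) in D:
        X=np.cos(q1)*x+np.sin(q1)*y; Y=-np.sin(q1)*x+np.cos(q1)*y
        P=q2+q3; 
        r+=[e+a*np.sin(q2)+b*np.sin(P)+c*np.sin(P+q5)-X, h+a*np.cos(q2)+b*np.cos(P)+c*np.cos(P+q5)-z, Y-off]
    return r
s=least_squares(f,[.4,.4,.3,.2,.1,0]);print(s.x,np.abs(s.fun).max(),s.cost)
E
```

```text
[ 0.43308934  0.57032229  0.04682471  0.06664664  0.10086835 -0.00269387] 0.0024484457585115527 7.585929688146355e-06
```

```bash
python3 -m crank '[[0.048,0.010,0,0,0,0.025,0],[0.142,0.037,0,0,0,0.076,0],[0.234,0.07,0,0,0,0.127,0],[0.323,0.111,0,0,0,0.178,0],[0.408,0.159,0,0,0,0.229,0],[0.489,0.214,0,0,0,0.28,0],[0.565,0.275,0,0,0,0.331,0],[0.637,0.341,0,0,0,0.382,0],[0.637,0.341,0,0,0,0.382,0]]'; python3 - <<'E'
from h import *
st()
E
```

```text
time: 7.15
eef_pos: [0.4053, -0.0086, 0.2484]
tcp_rot: [0.452, 0.892, 0.002, 0.002]
contact_force: [4.9, 3.1, 2.0]
opening: 0.105
t 7.15 pos [ 0.4053 -0.0086  0.2484] F [4.91 3.09 1.95] T [ 0.41 -0.75  0.06] op 0.105
[[-0.592, 0.806, 0.005], [0.806, 0.592, 0.002], [-0.001, 0.005, -1.0]]
q [-0.275 -0.369  2.179  0.003  1.327 -0.909]
```

```bash
python3 -m crank '[[0.048,0.010,0,0,0,0.025,0],[0.142,0.037,0,0,0,0.076,0],[0.234,0.07,0,0,0,0.127,0],[0.323,0.111,0,0,0,0.178,0],[0.408,0.159,0,0,0,0.229,0],[0.489,0.214,0,0,0,0.28,0],[0.565,0.275,0,0,0,0.331,0],[0.637,0.341,0,0,0,0.382,0],[0.670,0.377,0,0,0,0.407,0],[0.670,0.377,0,0,0,0.407,0]]'; python3 - <<'E'
from h import *
st();shot('top','top3')
i=cv2.imread('pics/top3.png')[110:400,270:500];cv2.imwrite('pics/top3c.png',cv2.resize(i,None,fx=2,fy=2))
E
```

```text
time: 8.15
eef_pos: [0.392, 0.1047, 0.2484]
tcp_rot: [0.709, 0.705, 0.001, 0.002]
contact_force: [5.2, -1.2, 3.2]
opening: 0.104
t 8.15 pos [0.392  0.1047 0.2484] F [ 5.2  -1.16  3.17] T [-0.05 -0.67  0.05] op 0.104
[[0.005, 1.0, 0.004], [1.0, -0.005, -0.001], [-0.001, 0.004, -1.0]]
q [ 1.000e-02 -3.670e-01  2.178e+00 -1.000e-03  1.327e+00  1.600e-02]
```

View pics/top3c.png

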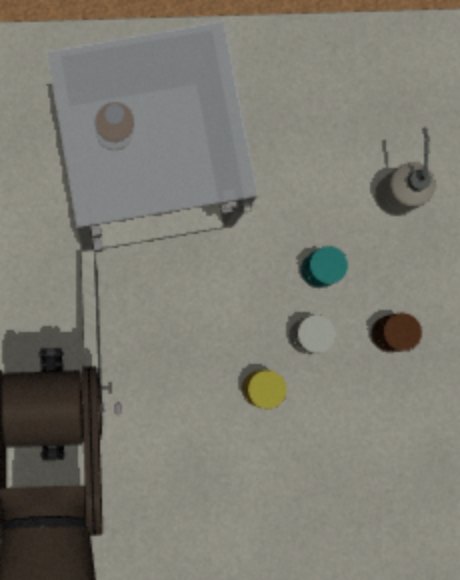

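```bash
python3 -m crank '[[0,0,0,0,0,0,0.3],[0,0,0,0,0,0,0.6],[0,0,0,0,0,0,0.6],[0,0,-0.15,0,0,0,0.6],[0,0,-0.45,0,0,0,0.7],[0,0,-0.75,0,0,0,0.8],[0,0,-0.75,0,0,0,0.8]]'; python3 - <<'E'
from h import *
st()
ps=[shot('side','side4'),shot('top','top4')]
w=[]
for p,guess in zip(ps,[(258,432),(277,428)]):
    X0=np.array(proj(p,(.48,-.25,.085)));print('proj lid',X0)
    im=p['pixels'].astype(int); 
    hsv=cv2.cvtColor(p['pixels'],cv2.COLOR_RGB2HSV)
    r0,c0=int(X0[0]),int(X0[1]); 
    ms=[(np.round(m['extent']),round(m['confidence'],2)) for m in finder.masks_of('jar',p)];print(ms)
    print([(np.round(m['location'],1),round(m['confidence'],2)) for m in finder.pinpoint('jar',p)])
for n,(a,b,c,d) in {'side':(225,300,390,490),'top':(225,325,380,490)}.items():
    i=cv2.imread(f'pics/{n}4.png')[a:b,c:d]; i=cv2.resize(i,None,fx=6,fy=6,interpolation=cv2.INTER_CUBIC); i=cv2.convertScaleAbs(i,alpha=1.3)
    for k in range(0,b-a,10): cv2.putText(i,str(a+k),(0,6*k+4),0,.35,(0,0,255))
    for k in range(0,d-c,10): cv2.putText(i,str(c+k),(6*k-8,10),0,.35,(0,0,255))
    cv2.imwrite(f'pics/{n}4c.png',i)
E
```

```text
time: 8.9
eef_pos: [0.3923, 0.1045, 0.3675]
tcp_rot: [0.709, 0.705, 0.004, 0.004]
contact_force: [0.7, 0.0, 0.4]
opening: 0.801
t 8.9 pos [0.3923 0.1045 0.3675] F [0.71 0.02 0.39] T [-0.04 -0.01  0.  ] op 0.801
[[0.006, 1.0, 0.012], [1.0, -0.006, 0.0], [0.0, 0.012, -1.0]]
q [ 0.009 -0.423  2.006 -0.     1.547  0.016]
proj lid [254.54592368 432.25089618]
[(array([417., 219., 435., 246.]), 0.95), (array([456., 242., 481., 269.]), 0.88), (array([421., 251., 439., 278.]), 0.85), (array([407., 279., 428., 310.]), 0.63)]
[(array([300.4, 412.1]), 0.86), (array([264.3, 463. ]), 0.78), (array([273.7, 425.7]), 0.66), (array([238.5, 422.1]), 0.59)]
proj lid [273.48921307 430.07737702]
[(array([412., 265., 438., 286.]), 0.88), (array([421., 233., 443., 254.]), 0.83), (array([457., 268., 480., 286.]), 0.68), (array([393., 295., 413., 314.]), 0.54)]
[(array([305.4, 401.6]), 0.72), (array([277.9, 464.2]), 0.71), (array([247.2, 429.8]), 0.62)]
```

View pics/side4c.png

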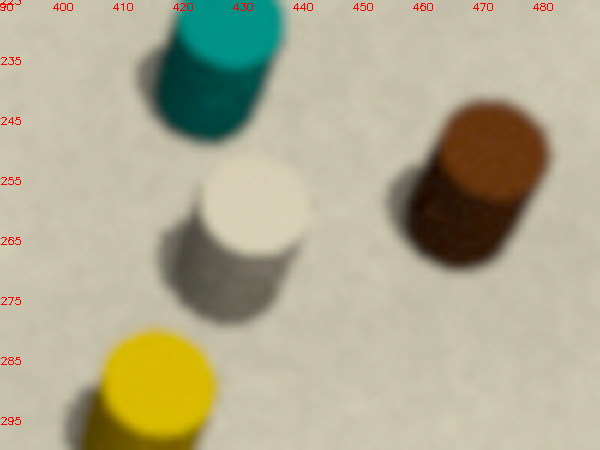

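View pics/top4c.png

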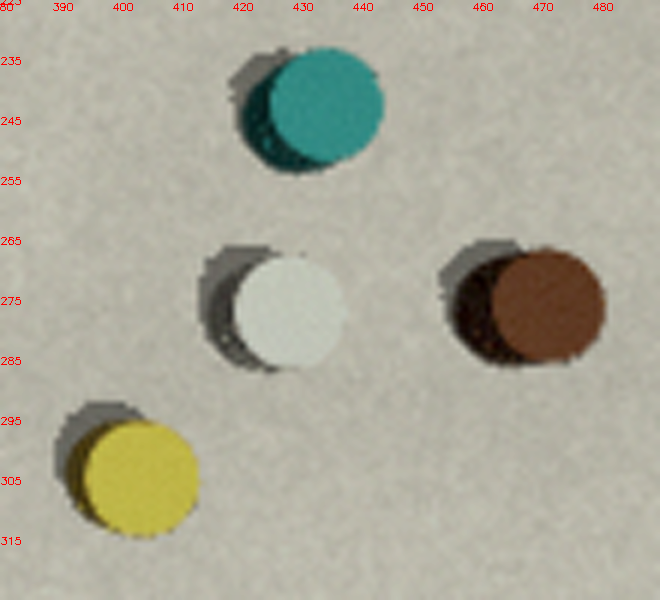

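```bash
python3 - <<'E'
from h import *
ps=[shot('side'),shot('top')]
for n,a,b in [('w',(258.8,432.5),(276.8,428.3)),('t',(228.3,428.3),(242.5,434.5)),('y',(288.8,416.3),(304.7,403.7)),('b',(250,472.3),(275.8,471.3))]:
    X,e=tri(ps,[np.array(a),np.array(b)]);print(n,X.round(4),np.round(e[0],1), onz(ps[0],a,.085).round(4),onz(ps[1],b,.085).round(4))
# tilt pose
J=(.473,-.247)
X=[onz(ps[0],(258.8,432.5),.085),onz(ps[1],(276.8,428.3),.085)];J=np.mean(X,0)[:2];print(J)
def pose(J,az,tilt,zg,ext=0.0):
    a,t=np.radians(az),np.radians(tilt)
    z=np.array([np.sin(t)*np.cos(a),np.sin(t)*np.sin(a),-np.cos(t)]);y=np.array([-np.sin(a),np.cos(a),0])
    Rt=R.from_matrix(np.c_[np.cross(y,z),y,z]); g=np.array([J[0],J[1],zg]); return g+z*(ctrl.grip_point_offset+ext),Rt,z
for az in (10,20,):
    p,Rt,z=pose(J,az,33,.22);print(az,p); rel(p,Rt)
    s=telemetry.get_state();print(((R.from_quat(s['tcp_rot'])*R.from_rotvec([0,0,np.pi])).inv()*Rt).as_rotvec()/(np.pi/2))
E
```

```text
w [ 0.4709 -0.2473  0.0777] [-0.  -0.5] [ 0.4675 -0.2464  0.085 ] [ 0.4711 -0.2447  0.085 ]
t [ 0.5651 -0.2687  0.0759] [-0.  -0.2] [ 0.5607 -0.2663  0.085 ] [ 0.5645 -0.2664  0.085 ]
y [ 0.3972 -0.1763  0.0767] [-0.  -0.3] [ 0.394 -0.175  0.085] [ 0.3976 -0.1744  0.085 ]
b [ 0.4706 -0.3653  0.0746] [-0.  -0.4] [ 0.4661 -0.3622  0.085 ] [ 0.4707 -0.3617  0.085 ]
[ 0.4693407  -0.24555227]
10 [ 0.47937072 -0.24378371  0.20431686]
shift [-2.3183  0.6159  1.0273] turn [-0.3216 -0.2685 -1.0805]
[ 0.25588426 -0.30647272  0.85809933]
20 [ 0.47891123 -0.24206888  0.20431686]
shift [-2.3069  0.6128  1.0273] turn [-0.3531 -0.2465 -1.1874]
[ 0.22412976 -0.32116207  0.75059883]
```

```bash
cat >> h.py <<'E'
def pose(J,az,tilt,zg,ext=0.0):
    a,t=np.radians(az),np.radians(tilt)
    z=np.array([np.sin(t)*np.cos(a),np.sin(t)*np.sin(a),-np.cos(t)]);y=np.array([np.sin(a),-np.cos(a),0])
    Rt=R.from_matrix(np.c_[np.cross(y,z),y,z]); g=np.array([J[0],J[1],zg]); return g+z*(ctrl.grip_point_offset+ext),Rt
E
python3 -m crank '[[-0.3,0.05,0,0,0,0.09,0.8],[-0.62,0.12,0,0,0,0.18,0.8],[-0.95,0.2,0,0,0,0.27,0.8],[-1,0.25,0,0,0,0.36,0.85]]'; python3 - <<'E'
from h import *
st(); rel(*pose((.470,-.246),20,33,.20))
E
```

```text
time: 9.7
eef_pos: [0.4268, -0.0496, 0.3592]
tcp_rot: [0.881, 0.474, -0.001, -0.0]
contact_force: [0.2, 1.1, -0.4]
opening: 0.847
t 9.7 pos [ 0.4268 -0.0496  0.3592] F [ 0.16  1.09 -0.42] T [ 0.04  0.   -0.03] op 0.847
[[0.551, 0.834, -0.002], [0.834, -0.551, -0.001], [-0.002, -0.001, -1.0]]
q [-0.352 -0.352  1.97  -0.002  1.525  0.232]
shift [-0.877   1.0039  1.1663] turn [-0.1173  0.3554  0.3947]
```

```bash
python3 -m crank '[[-0.15,0.2,0.05,-0.02,0.05,0.06,0.85],[-0.35,0.4,0.1,-0.04,0.11,0.12,0.85],[-0.55,0.6,0.2,-0.06,0.17,0.19,0.85],[-0.75,0.8,0.35,-0.08,0.23,0.26,0.85],[-0.87,1,0.5,-0.10,0.29,0.33,0.85],[-0.87,1,0.6,-0.117,0.355,0.395,0.85],[-0.87,1,0.6,-0.117,0.355,0.395,0.85]]'; python3 - <<'E'
from h import *
st(); rel(*pose((.470,-.246),20,33,.20)); rel(*pose((.470,-.246),20,33,.059,.003))
E
```

```text
time: 10.4
eef_pos: [0.4792, -0.2358, 0.2639]
tcp_rot: [0.944, 0.169, 0.277, -0.056]
contact_force: [-0.0, -0.3, 0.6]
opening: 0.853
t 10.4 pos [ 0.4792 -0.2358  0.2639] F [-0.01 -0.31  0.62] T [-0.04  0.25 -0.01] op 0.853
[[0.789, 0.35, 0.505], [0.288, -0.937, 0.199], [0.542, -0.012, -0.84]]
q [-0.903 -0.214  2.105  0.607  1.145  0.086]
shift [-0.2984  0.0492  0.4379] turn [-0.0091  0.0019  0.0003]
shift [-0.808   0.0605  1.2477] turn [-0.0091  0.0019  0.0003]
```

```bash
python3 -m crank '[[-0.1,0.03,0.15,-0.009,0,0,0.85],[-0.25,0.05,0.4,-0.009,0,0,0.85],[-0.4,0.053,0.6,-0.009,0,0,0.85],[-0.51,0.053,0.78,-0.009,0,0,0.85],[-0.51,0.053,0.78,-0.009,0,0,0.85]]'; python3 - <<'E'
from h import *
st(); rel(*pose((.470,-.246),20,33,.059,.003))
for n,(a,b,c,d) in {'side':(190,340,360,500),'top':(200,340,360,500)}.items():
    shot(n,n+'5')
    i=cv2.imread(f'pics/{n}5.png')[a:b,c:d]; i=cv2.resize(i,None,fx=4,fy=4,interpolation=cv2.INTER_CUBIC); i=cv2.convertScaleAbs(i,alpha=1.3)
    cv2.imwrite(f'pics/{n}5c.png',i)
E
```

```text
time: 10.9
eef_pos: [0.4835, -0.241, 0.1268]
tcp_rot: [0.944, 0.171, 0.279, -0.048]
contact_force: [0.0, -0.1, -0.4]
opening: 0.851
t 10.9 pos [ 0.4835 -0.241   0.1268] F [ 0.05 -0.14 -0.4 ] T [-0.08  0.25  0.02] op 0.851
[[0.786, 0.349, 0.51], [0.296, -0.937, 0.186], [0.543, 0.004, -0.84]]
q [-0.901 -0.021  2.206  0.719  0.897 -0.133]
shift [-0.3255 -0.0017  0.4721] turn [-0.0006  0.0016  0.0057]
```

View pics/side5c.png

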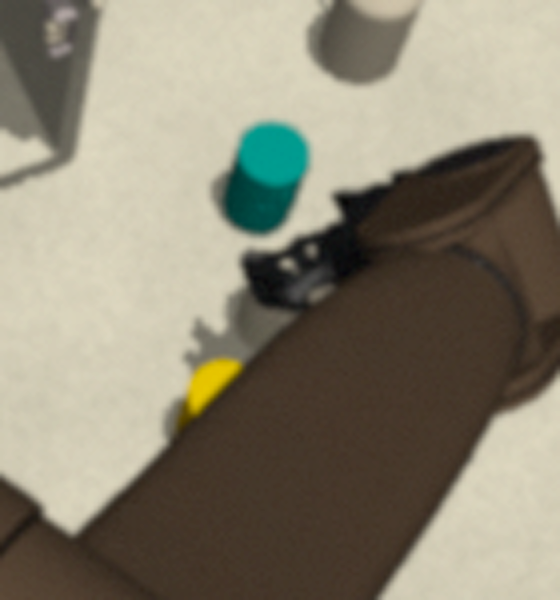

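View pics/top5c.png

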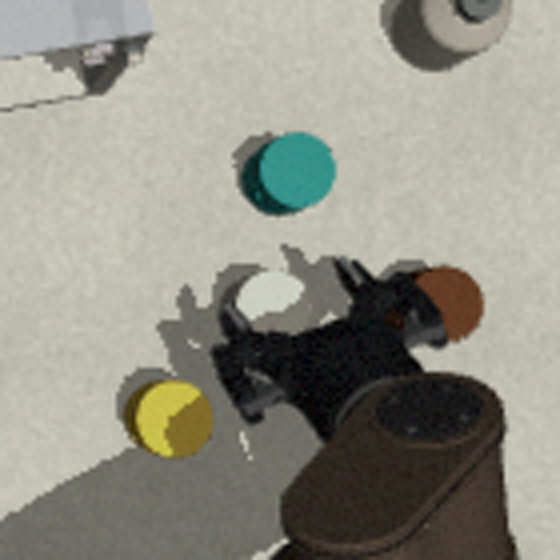

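```bash
python3 - <<'E'
from h import *
s=telemetry.get_state();Rc=R.from_quat(s['tcp_rot']).as_matrix();t=np.array(s['eef_pos'])
p=shot('top'); im=cv2.cvtColor(p['pixels'],cv2.COLOR_RGB2BGR); im=cv2.resize(im[200:340,360:500],None,fx=4,fy=4,interpolation=cv2.INTER_CUBIC)
for k,col in ((0.85*.0425,(0,0,255)),(-.85*.0425,(0,0,255)),(0,(0,255,0))):
  for b in (0,.0187,):
    r,c=proj(p,t+Rc[:,1]*k-Rc[:,2]*(b+.005)); cv2.circle(im,(int((c-360)*4),int((r-200)*4)),3,col,-1)
r,c=proj(p,(.47,-.246,.085)); cv2.circle(im,(int((c-360)*4),int((r-200)*4)),3,(255,0,255),-1)
cv2.imwrite('pics/ov5.png',im)
E
```

```text
(no output)
```

View pics/ov5.png

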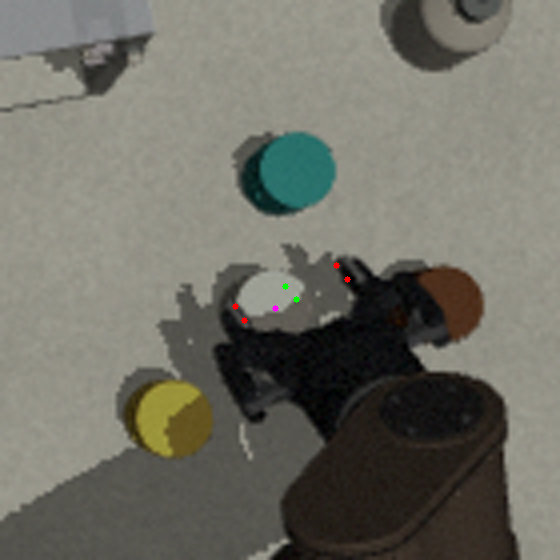

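```bash
python3 -m crank '[[-0.08,0,0.12,0,0,0,0.85],[-0.18,0,0.26,0,0,0,0.85],[-0.27,0,0.39,0,0,0,0.85],[-0.325,0,0.47,0,0,0,0.85],[-0.325,0,0.47,0,0,0,0.85]]'; python3 - <<'E'
from h import *
st(); rel(*pose((.470,-.246),20,33,.059,.003))
E
```

```text
time: 11.55
eef_pos: [0.4835, -0.246, 0.0456]
tcp_rot: [0.943, 0.17, 0.281, -0.044]
contact_force: [0.2, 0.0, -0.2]
opening: 0.851
t 11.55 pos [ 0.4835 -0.246   0.0456] F [ 0.22  0.02 -0.24] T [-0.08  0.27  0.  ] op 0.851
[[0.784, 0.346, 0.516], [0.296, -0.938, 0.18], [0.546, 0.012, -0.838]]
q [-0.908  0.142  2.227  0.845  0.763 -0.32 ]
shift [-0.0219 -0.0314  0.0231] turn [ 0.0048 -0.0011  0.0066]
```

```bash
python3 -m crank '[[-0.02,-0.03,0.02,0.005,0,0,0.75],[-0.02,-0.03,0.02,0.005,0,0,0.65],[-0.02,-0.03,0.02,0.005,0,0,0.55],[-0.02,-0.03,0.02,0.005,0,0,0.45],[-0.02,-0.03,0.02,0.005,0,0,0.4],[-0.02,-0.03,0.02,0.005,0,0,0.4]]' 40; python3 - <<'E'
from h import *
st()
for n,(a,b,c,d) in {'side':(190,340,360,500),'top':(200,340,360,500)}.items():
    shot(n,n+'6')
    i=cv2.imread(f'pics/{n}6.png')[a:b,c:d]; i=cv2.resize(i,None,fx=4,fy=4,interpolation=cv2.INTER_CUBIC); i=cv2.convertScaleAbs(i,alpha=1.3)
    cv2.imwrite(f'pics/{n}6c.png',i)
E
```

```text
time: 12.15
eef_pos: [0.4815, -0.2424, 0.0424]
tcp_rot: [0.943, 0.171, 0.282, -0.048]
contact_force: [-2.5, 0.9, 6.3]
opening: 0.603
t 12.15 pos [ 0.4815 -0.2424  0.0424] F [-2.47  0.89  6.29] T [0.5  0.12 0.15] op 0.603
[[0.783, 0.35, 0.515], [0.296, -0.937, 0.187], [0.548, 0.006, -0.837]]
q [-0.909  0.145  2.233  0.851  0.765 -0.329]
```

View pics/top6c.png

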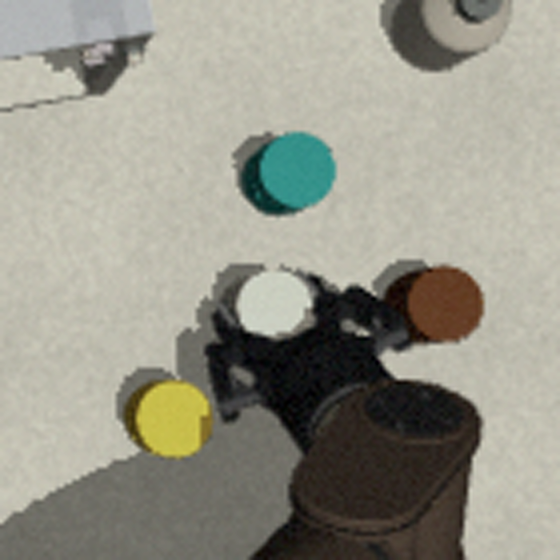

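```bash
python3 -m crank '[[0,0,0,0,0,0,0.4],[0.05,0,-0.08,0,0,0,0.4],[0.11,0,-0.17,0,0,0,0.4],[0.22,0,-0.33,0,0,0,0.4],[0.4,0,-0.61,0,0,0,0.4],[0.55,0,-0.84,0,0,0,0.4],[0.55,0,-0.84,0,0,0,0.4]]' 60; python3 - <<'E'
from h import *
st()
s=telemetry.get_state();Rc=R.from_quat(s['tcp_rot']).as_matrix();t=np.array(s['eef_pos'])
for n,(a,b,c,d) in {'side':(160,310,360,500),'top':(200,340,360,500)}.items():
    p=shot(n,n+'7')
    i=cv2.imread(f'pics/{n}7.png')[a:b,c:d]; i=cv2.resize(i,None,fx=4,fy=4,interpolation=cv2.INTER_CUBIC); i=cv2.convertScaleAbs(i,alpha=1.3)
    g=t-Rc[:,2]*ctrl.grip_point_offset
    up=np.array([0,0,1])
    for h0,col in((-.058,(0,0,255)),(.027,(0,255,0))):
        u=np.array([proj(p,g+up*h0+.026*np.array([np.cos(q),np.sin(q),0])) for q in np.linspace(0,6.28,40)])
        for r,cc in u: cv2.circle(i,(int((cc+.5-c)*4),int((r+.5-a)*4)),1,col,-1)
    cv2.imwrite(f'pics/{n}7c.png',i)
print('grasp pt',g)
E
```

```text
time: 12.95
eef_pos: [0.4831, -0.2441, 0.1986]
tcp_rot: [0.942, 0.172, 0.284, -0.042]
contact_force: [0.2, -0.7, -1.0]
opening: 0.598
t 12.95 pos [ 0.4831 -0.2441  0.1986] F [ 0.16 -0.68 -0.96] T [-0.16  0.35 -0.  ] op 0.598
[[0.78, 0.349, 0.52], [0.301, -0.937, 0.177], [0.549, 0.018, -0.835]]
q [-0.907 -0.134  2.164  0.66   1.009 -0.03 ]
grasp pt [ 0.47335259 -0.2473693   0.21423376]
```

View pics/side7c.png

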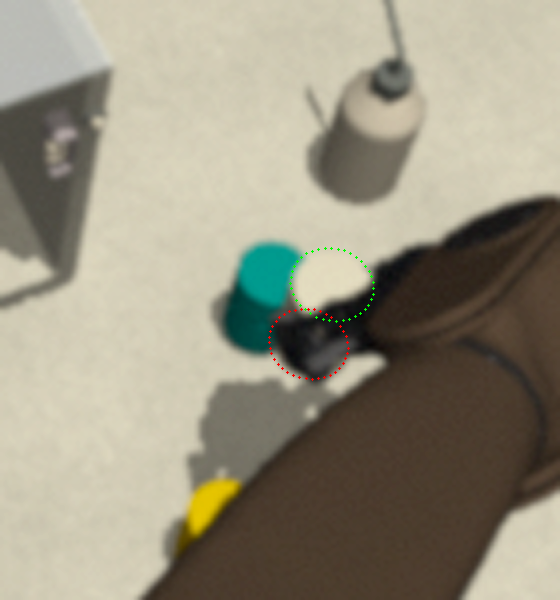

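View pics/top7c.png

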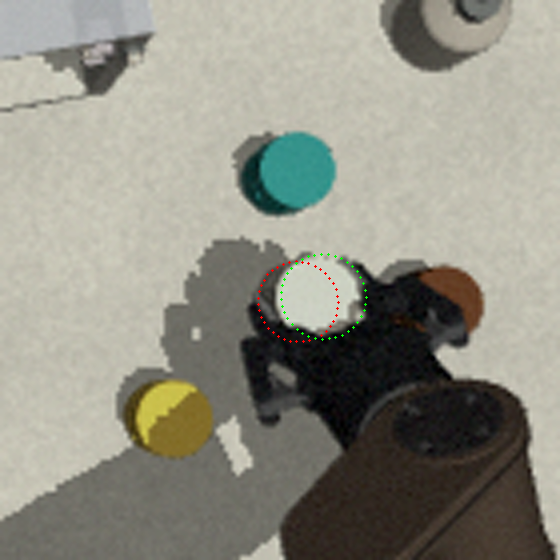

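```bash
python3 - <<'E'
from h import *
def T(x,y,z):
    p,Rt=pose((0,0),20,33.2,0); return (x,y,z),Rt
for w in [(.50,-.15,.17),(.51,-.055,.13),(.57,-.041,.09),(.6764,-.0257,.09)]: rel(*T(*w))
E
```

```text
shift [ 0.2038 -0.5253  0.3005] turn [0.0008 0.0017 0.007 ]
shift [ 0.2988 -1.0971  0.6756] turn [0.0008 0.0017 0.007 ]
shift [ 0.4946 -1.0464  1.1215] turn [0.0008 0.0017 0.007 ]
shift [ 1.0809 -0.8937  1.5043] turn [0.0008 0.0017 0.007 ]
```

```bash
python3 -m crank '[[0.05,-0.12,0.07,0,0,0.004,0.4],[0.12,-0.32,0.18,0,0,0.007,0.4],[0.2,-0.52,0.3,0,0,0.007,0.4],[0.23,-0.72,0.42,0,0,0.007,0.4],[0.27,-0.92,0.56,0,0,0.007,0.4],[0.29,-1,0.62,0,0,0.007,0.4],[0.29,-1,0.62,0,0,0.007,0.4]]'; python3 - <<'E'
from h import *
st()
def T(x,y,z):
    p,Rt=pose((0,0),20,33.2,0); return (x,y,z),Rt
for w in [(.57,-.041,.09),(.6764,-.0257,.09)]: rel(*T(*w))
E
```

```text
time: 13.75
eef_pos: [0.5069, -0.0666, 0.1313]
tcp_rot: [0.945, 0.167, 0.277, -0.053]
contact_force: [0.5, -0.1, -2.6]
opening: 0.594
t 13.75 pos [ 0.5069 -0.0666  0.1313] F [ 0.5  -0.11 -2.56] T [-0.19  0.4  -0.03] op 0.594
[[0.791, 0.345, 0.505], [0.286, -0.939, 0.193], [0.541, -0.008, -0.841]]
q [-0.549 -0.181  2.341  0.692  0.735  0.206]
shift [ 0.2328 -0.0132  0.4766] turn [-0.0054  0.0053 -0.0014]
shift [0.8232 0.1355 0.8545] turn [-0.0054  0.0053 -0.0014]
```

```bash
python3 -m crank '[[0.06,0,0.12,-0.003,0.003,0,0.4],[0.15,0,0.3,-0.005,0.005,0,0.4],[0.23,-0.01,0.47,-0.005,0.005,0,0.4],[0.3,0,0.52,-0.005,0.005,0,0.4],[0.3,0,0.52,-0.005,0.005,0,0.4]]'; python3 - <<'E'
from h import *
st()
def T(x,y,z):
    p,Rt=pose((0,0),20,33.2,0); return (x,y,z),Rt
for w in [(.6764,-.0257,.09)]: rel(*T(*w))
for n in('side','top'): shot(n,n+'8')
for n,(a,b,c,d) in {'side':(100,300,270,470),'top':(110,310,270,470)}.items():
    i=cv2.imread(f'pics/{n}8.png')[a:b,c:d];cv2.imwrite(f'pics/{n}8c.png',cv2.convertScaleAbs(cv2.resize(i,None,fx=2.5,fy=2.5),alpha=1.3))
E
```

```text
time: 14.25
eef_pos: [0.586, -0.0433, 0.0947]
tcp_rot: [0.943, 0.164, 0.284, -0.047]
contact_force: [0.7, -0.1, -1.8]
opening: 0.597
t 14.25 pos [ 0.586  -0.0433  0.0947] F [ 0.72 -0.08 -1.82] T [-0.19  0.46 -0.03] op 0.597
[[0.785, 0.337, 0.52], [0.283, -0.942, 0.182], [0.551, 0.005, -0.834]]
q [-0.411  0.056  2.203  0.77   0.569  0.22 ]
shift [0.4886 0.0926 0.3609] turn [ 0.0043 -0.0028 -0.0013]
```

View pics/side8c.png

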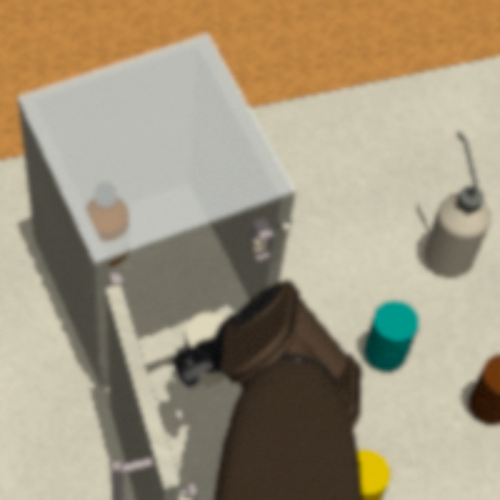

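View pics/top8c.png

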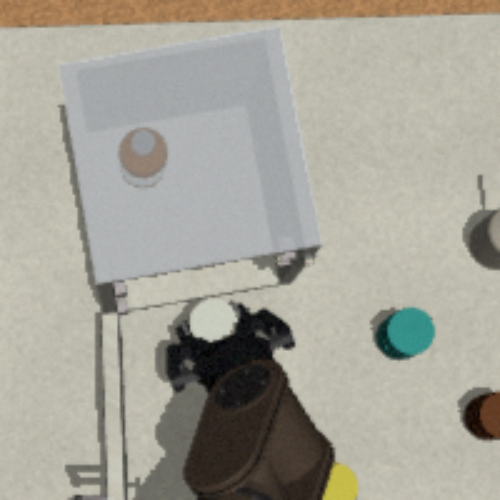

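```bash
cat > fk.py <<'E'
import numpy as np
from scipy.optimize import least_squares
D=[((1.108,.287,1.578),(.2074,.6416,.2299),(0,0,-1)),((.394,-.263,1.889),(.3822,.2676,.3666),(0,0,-1)),((-.042,-.23,1.863),(.4729,.0811,.3662),(0,0,-1)),((-.377,.045,1.814),(.5593,-.1131,.2511),(0,0,-1)),((-.394,-.158,2.012),(.4768,-.0888,.2484),(0,0,-1)),
((-.903,-.214,2.105),(.4792,-.2358,.2639),(.505,.199,-.84)),((-.901,-.021,2.206),(.4835,-.241,.1268),(.51,.186,-.84)),((-.909,.145,2.233),(.4815,-.2424,.0424),(.515,.187,-.837)),((-.549,-.181,2.341),(.5069,-.0666,.1313),(.505,.193,-.841)),((-.411,.056,2.203),(.586,-.0433,.0947),(.52,.182,-.834))]
def wr(p,q):
    a,b,h,c,off,e=p;q1,q2,q3=q;X=e+a*np.sin(q2)+b*np.sin(q2+q3);Z=h+a*np.cos(q2)+b*np.cos(q2+q3)
    return np.array([np.cos(q1)*X-np.sin(q1)*off,np.sin(q1)*X+np.cos(q1)*off,Z])
def f(p): return np.concatenate([wr(p,q)+p[3]*np.array(z)-t for q,t,z in D])
s=least_squares(f,[.43,.5,.2,.2,.1,0]);
if __name__=='__main__':
    print(s.x.round(4),np.abs(s.fun).max()); p=s.x
    print('wrist now',wr(p,D[-1][0]), 'elbow')
E
python3 fk.py
```

```text
[ 0.4284  0.5679  0.2298  0.2443  0.102  -0.004 ] 0.004769096162584252
wrist now [ 0.46120311 -0.08969471  0.29681108] elbow
```

```bash
python3 -m crank '[[0.08,0.015,0.055,0.004,-0.003,0,0.4],[0.17,0.03,0.12,0.004,-0.003,0,0.4],[0.25,0.047,0.18,0.004,-0.003,0,0.4],[0.25,0.047,0.18,0.004,-0.003,0,0.4]]'; python3 - <<'E'
from h import *
st()
def T(x,y,z):
    p,Rt=pose((0,0),20,33.2,0); return (x,y,z),Rt
for w in [(.6715,-.0264,.088),(.6715,-.0264,.0704)]: rel(*T(*w))
E
```

```text
time: 14.75
eef_pos: [0.6324, -0.0349, 0.0952]
tcp_rot: [0.944, 0.165, 0.283, -0.049]
contact_force: [-0.8, -0.1, -2.3]
opening: 0.595
t 14.75 pos [ 0.6324 -0.0349  0.0952] F [-0.76 -0.07 -2.33] T [-0.16  0.45  0.01] op 0.595
[[0.785, 0.34, 0.518], [0.285, -0.941, 0.185], [0.55, 0.002, -0.835]]
q [-0.359  0.151  2.097  0.742  0.554  0.29 ]
shift [0.1941 0.0353 0.1857] turn [ 0.0019 -0.0019 -0.0007]
shift [0.1296 0.0351 0.2837] turn [ 0.0019 -0.0019 -0.0007]
```

```bash
python3 -m crank '[[0.07,0.012,0.06,0.002,-0.002,0,0.4],[0.14,0.025,0.13,0.002,-0.002,0,0.4],[0.194,0.035,0.186,0.002,-0.002,0,0.4],[0.165,0.035,0.23,0.002,-0.002,0,0.4],[0.165,0.035,0.23,0.002,-0.002,0,0.4]]'; python3 - <<'E'
from h import *
st()
def T(x,y,z):
    p,Rt=pose((0,0),20,33.2,0); return (x,y,z),Rt
for w in [(.6715,-.0264,.0704)]: rel(*T(*w))
for n in('side','top'): shot(n,n+'9')
for n,(a,b,c,d) in {'side':(100,300,270,470),'top':(110,310,270,470)}.items():
    i=cv2.imread(f'pics/{n}9.png')[a:b,c:d];cv2.imwrite(f'pics/{n}9c.png',cv2.convertScaleAbs(cv2.resize(i,None,fx=2.5,fy=2.5),alpha=1.3))
E
```

```text
time: 15.25
eef_pos: [0.6688, -0.0252, 0.0768]
tcp_rot: [0.945, 0.166, 0.279, -0.051]
contact_force: [0.0, 0.5, -1.7]
opening: 0.591
t 15.25 pos [ 0.6688 -0.0252  0.0768] F [ 0.    0.51 -1.67] T [-0.12  0.46  0.06] op 0.591
[[0.789, 0.342, 0.51], [0.285, -0.94, 0.189], [0.544, -0.004, -0.839]]
q [-0.319  0.254  2.013  0.741  0.527  0.319]
shift [-0.0112  0.0136  0.0433] turn [-0.0024  0.0029 -0.0016]
```

View pics/top9c.png

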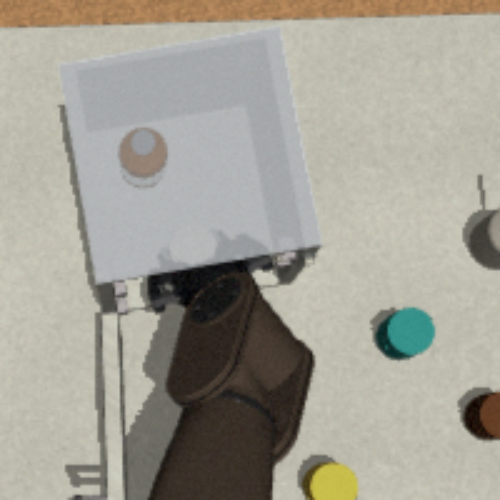

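```bash
python3 -m crank '[[-0.003,0.004,0.01,0,0,0,0.4],[-0.007,0.007,0.02,0,0,0,0.4],[-0.01,0.01,0.03,0,0,0,0.4],[-0.01,0.01,0.03,0,0,0,0.4]]'; python3 - <<'E'
from h import *
st()
p=shot('top'); X=onz(p,(208,347.2),.119); c=np.load('cab.npy'); d=X[:2]-c[:2]; a=c[2]
print(X, 'cab', np.cos(a)*d[0]+np.sin(a)*d[1], -np.sin(a)*d[0]+np.cos(a)*d[1])
E
```

```text
time: 15.75
eef_pos: [0.6719, -0.0265, 0.0737]
tcp_rot: [0.944, 0.166, 0.28, -0.051]
contact_force: [-1.2, 0.1, -2.7]
opening: 0.593
t 15.75 pos [ 0.6719 -0.0265  0.0737] F [-1.16  0.13 -2.73] T [-0.17  0.41 -0.  ] op 0.593
[[0.788, 0.342, 0.512], [0.285, -0.94, 0.189], [0.546, -0.003, -0.838]]
q [-0.319  0.265  2.008  0.75   0.521  0.308]
[ 0.66195402 -0.02871007  0.119     ] cab -0.05964122348535873 0.000933190095409475
```

```bash
python3 -m crank '[[-0.004,0,0.006,0,0,0,0.4],[-0.008,0,0.011,0,0,0,0.4],[-0.008,0,0.011,0,0,0,0.4]]'; python3 -m crank '[[-0.004,0,0.006,0,0,0,0.4],[-0.004,0,0.006,0,0,0,0.4]]';python3 -m crank '[[-0.004,0,0.006,0,0,0,0.4],[-0.004,0,0.006,0,0,0,0.4]]'
```

```text
time: 16.1
eef_pos: [0.6718, -0.0264, 0.0717]
tcp_rot: [0.944, 0.166, 0.28, -0.051]
contact_force: [0.1, -0.3, -2.7]
opening: 0.596
time: 16.3
eef_pos: [0.6719, -0.0265, 0.0708]
tcp_rot: [0.944, 0.166, 0.28, -0.051]
contact_force: [0.2, 0.8, -2.4]
opening: 0.594
time: 16.5
eef_pos: [0.6724, -0.0264, 0.0707]
tcp_rot: [0.944, 0.166, 0.281, -0.051]
contact_force: [-2.0, 0.8, 2.7]
opening: 0.597
```

```bash
python3 -m crank '[[0,0,0,0,0,0,0.6],[0,0,0,0,0,0,0.64],[0,0,0,0,0,0,0.7],[0,0,0,0,0,0,0.78],[0,0,0,0,0,0,0.78]]' 20; python3 - <<'E'
from h import *
st()
def T(x,y,z):
    p,Rt=pose((0,0),20,33.2,0); return (x,y,z),Rt
c=np.array([.6724,-.0264,.0707]);xc=np.array([np.cos(.1417),np.sin(.1417),0])
for w in (c-xc*.03,c-xc*.1+[0,0,.01],c-xc*.14+[0,0,.12]): rel(*T(*w))
i=shot('top','top10')
i=cv2.imread('pics/top10.png')[110:310,270:470];cv2.imwrite('pics/top10c.png',cv2.convertScaleAbs(cv2.resize(i,None,fx=3,fy=3),alpha=1.3))
E
```

```text
time: 17.0
eef_pos: [0.672, -0.0266, 0.0697]
tcp_rot: [0.944, 0.166, 0.28, -0.05]
contact_force: [0.3, 0.0, -0.0]
opening: 0.783
t 17.0 pos [ 0.672  -0.0266  0.0697] F [ 0.3   0.01 -0.03] T [-0.15  0.25 -0.02] op 0.783
[[0.788, 0.341, 0.512], [0.285, -0.94, 0.188], [0.546, -0.002, -0.838]]
q [-0.319  0.272  2.008  0.76   0.515  0.297]
shift [-0.158  -0.0412 -0.1108] turn [-0.0011  0.0013 -0.0012]
shift [-0.5044 -0.1371 -0.4158] turn [-0.0011  0.0013 -0.0012]
shift [-0.3228 -0.1936 -1.1726] turn [-0.0011  0.0013 -0.0012]
```

View pics/top10c.png

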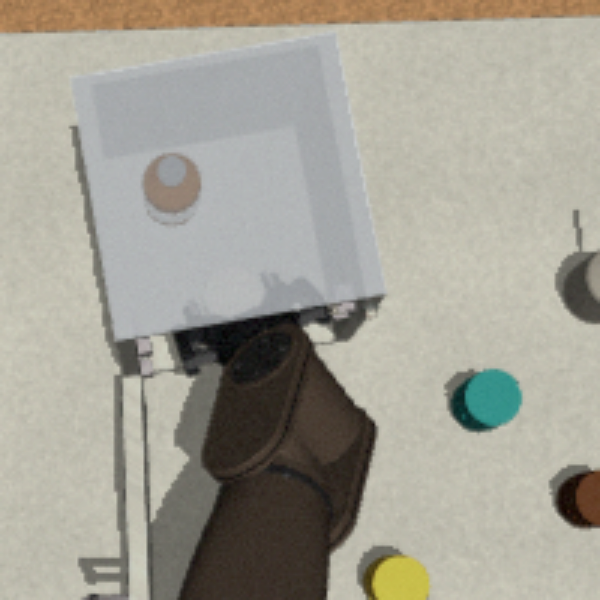

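```bash
python3 -m crank '[[-0.06,0,-0.04,0,0,0,0.78],[-0.15,0,-0.1,0,0,0,0.78],[-0.28,0,-0.18,0,0,0,0.78],[-0.42,0,-0.27,0,0,0,0.78],[-0.56,0,-0.36,0,0,0,0.78],[-0.8,0,-0.53,0,0,0,0.78],[-0.9,0,-0.65,0,0,0,0.78],[-0.9,0,-0.65,0,0,0,0.78]]'; python3 - <<'E'
from h import *
st()
for n in('side','top'): shot(n,n+'11')
for n,(a,b,c,d) in {'side':(100,300,270,470),'top':(110,310,270,470)}.items():
    i=cv2.imread(f'pics/{n}11.png')[a:b,c:d];cv2.imwrite(f'pics/{n}11c.png',cv2.convertScaleAbs(cv2.resize(i,None,fx=3,fy=3),alpha=1.4))
E
```

```text
time: 17.85
eef_pos: [0.5133, -0.0838, 0.0775]
tcp_rot: [0.944, 0.165, 0.28, -0.05]
contact_force: [0.7, 0.5, -0.2]
opening: 0.783
t 17.85 pos [ 0.5133 -0.0838  0.0775] F [ 0.68  0.5  -0.18] T [-0.1   0.25 -0.03] op 0.783
[[0.789, 0.339, 0.513], [0.283, -0.941, 0.187], [0.546, -0.003, -0.838]]
q [-0.577 -0.044  2.343  0.82   0.64   0.025]
```

View pics/side11c.png

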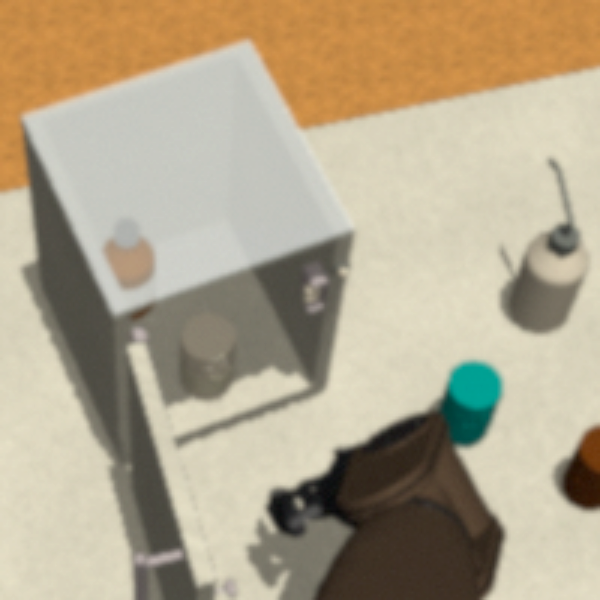

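View pics/top11c.png

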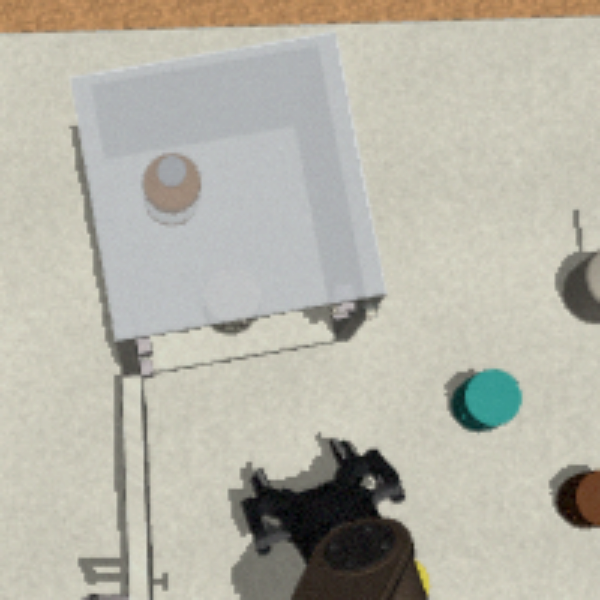

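```bash
python3 -m crank '[[0.1,0,-0.15,0,0,0,0.78],[0.25,0,-0.4,0,0,0,0.78],[0.4,0,-0.65,0,0,0,0.7],[0.55,0,-0.9,0,0,0,0.7],[0.6,0,-1,0,0,0,0.7],[0.6,0,-1,0,0,0,0.7]]'; python3 - <<'E'
from h import *
st()
y=np.array([1,0,0.]);z=np.array([0,0,-1.]);Rt=R.from_matrix(np.c_[np.cross(y,z),y,z])
rel((.45,-.05,.38),Rt);rel((.392,.1047,.38),Rt)
E
```

```text
time: 18.55
eef_pos: [0.5118, -0.0866, 0.2572]
tcp_rot: [0.943, 0.167, 0.283, -0.048]
contact_force: [0.2, -0.0, -0.2]
opening: 0.698
t 18.55 pos [ 0.5118 -0.0866  0.2572] F [ 0.25 -0.03 -0.19] T [-0.16  0.25  0.02] op 0.698
[[0.784, 0.343, 0.518], [0.288, -0.94, 0.185], [0.55, 0.004, -0.835]]
q [-0.586 -0.339  2.217  0.565  0.969  0.378]
shift [ 0.1979 -0.367  -0.852 ] turn [ 0.2282 -0.3217 -0.7535]
shift [ 0.1919 -1.4684 -0.8611] turn [ 0.2282 -0.3217 -0.7535]
```

```bash
python3 -m crank '[[0.05,-0.05,-0.15,0.023,-0.032,-0.075,0.7],[0.1,-0.1,-0.35,0.046,-0.064,-0.15,0.7],[0.15,-0.15,-0.6,0.068,-0.096,-0.226,0.7],[0.2,-0.25,-0.85,0.091,-0.129,-0.301,0.7],[0.2,-0.3,-0.85,0.114,-0.161,-0.377,0.7],[0.2,-0.37,-0.85,0.137,-0.193,-0.452,0.7],[0.2,-0.37,-0.85,0.160,-0.225,-0.527,0.7],[0.2,-0.37,-0.85,0.183,-0.257,-0.603,0.7],[0.2,-0.37,-0.85,0.205,-0.29,-0.678,0.7],[0.2,-0.37,-0.85,0.228,-0.322,-0.753,0.7],[0.2,-0.37,-0.85,0.228,-0.322,-0.753,0.7]]'; python3 - <<'E'
from h import *
st()
y=np.array([1,0,0.]);z=np.array([0,0,-1.]);Rt=R.from_matrix(np.c_[np.cross(y,z),y,z])
rel((.392,.1047,.37),Rt)
E
```

```text
time: 19.65
eef_pos: [0.4497, -0.048, 0.3734]
tcp_rot: [0.707, 0.708, -0.002, -0.006]
contact_force: [-0.7, -0.9, 0.2]
opening: 0.7
t 19.65 pos [ 0.4497 -0.048   0.3734] F [-0.74 -0.91  0.24] T [-0.04 -0.02 -0.06] op 0.7
[[-0.001, 1.0, -0.011], [1.0, 0.002, 0.006], [0.006, -0.011, -1.0]]
q [-0.332 -0.292  1.9    0.002  1.546 -0.334]
shift [ 1.0185 -0.3826  0.0327] turn [-0.0072 -0.0037  0.0009]
```

```bash
python3 -m crank '[[0.25,-0.1,0,-0.004,-0.002,0,0.6],[0.5,-0.2,0,-0.007,-0.004,0,0.6],[0.75,-0.3,0,-0.007,-0.004,0,0.6],[0.95,-0.38,0,-0.007,-0.004,0,0.6],[1,-0.38,0.02,-0.007,-0.004,0,0.6],[1,-0.38,0.02,-0.007,-0.004,0,0.6]]'; python3 - <<'E'
from h import *
st()
y=np.array([1,0,0.]);z=np.array([0,0,-1.]);Rt=R.from_matrix(np.c_[np.cross(y,z),y,z])
rel((.392,.1047,.2484),Rt)
p=shot('top','top12')
i=cv2.imread('pics/top12.png')[170:370,240:440];cv2.imwrite('pics/top12c.png',cv2.convertScaleAbs(cv2.resize(i,None,fx=3,fy=3),alpha=1.4))
E
```

```text
time: 20.25
eef_pos: [0.392, 0.1015, 0.3724]
tcp_rot: [0.707, 0.707, 0.0, 0.001]
contact_force: [0.3, -0.3, -0.1]
opening: 0.6
t 20.25 pos [0.392  0.1015 0.3724] F [ 0.34 -0.33 -0.07] T [-0.02 -0.01  0.01] op 0.6
[[0.001, 1.0, 0.002], [1.0, -0.001, -0.002], [-0.002, 0.002, -1.0]]
q [ 0.003 -0.42   1.995 -0.002  1.564  0.003]
shift [ 0.0226 -0.0018  0.8268] turn [ 0.0013  0.0012 -0.0004]
```

View pics/top12c.png

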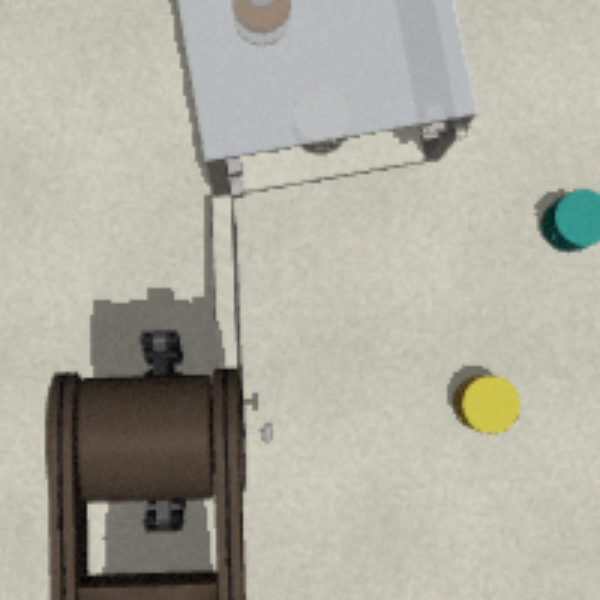

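```bash
python3 -m crank '[[0.022,0,0.15,0,0,0,0.6],[0.022,0,0.45,0,0,0,0.6],[0.022,0,0.75,0,0,0,0.6],[0.022,0,0.825,0,0,0,0.6],[0.022,0,0.825,0,0,0,0.4],[0.022,0,0.825,0,0,0,0.25],[0.022,0,0.825,0,0,0,0.12],[0.022,0,0.825,0,0,0,0],[0.022,0,0.825,0,0,0,0]]' 50; python3 - <<'E'
from h import *
st()
E
```

```text
time: 21.2
eef_pos: [0.3921, 0.1042, 0.2529]
tcp_rot: [0.708, 0.706, -0.0, 0.001]
contact_force: [-6.5, 0.5, 4.2]
opening: 0.11
t 21.2 pos [0.3921 0.1042 0.2529] F [-6.46  0.52  4.2 ] T [ 0.1   1.17 -0.06] op 0.11
[[0.002, 1.0, 0.002], [1.0, -0.002, -0.002], [-0.002, 0.002, -1.0]]
q [ 9.000e-03 -3.690e-01  2.171e+00 -2.000e-03  1.338e+00  1.200e-02]
```

```bash
python3 - <<'E'
import numpy as np
for d in np.arange(.04,.81,.04):
    x=(np.cos(d)-1)*.035-np.sin(d)*.18; y=-np.sin(d)*.035+(1-np.cos(d))*.18
    print(f'{d:.2f} {x/.15:.3f} {y/.15:.3f} {-d/np.pi*2:.3f}')
# hinge estimate
P0=np.array([.5617,-.1152]);P1=np.array([.392,.1047]);th=-np.radians(98.2);Rm=np.array([[np.cos(th),-np.sin(th)],[np.sin(th),np.cos(th)]])
C=np.linalg.solve(np.eye(2)-Rm,P1-Rm@P0);print(C,np.linalg.norm(P0-C))
E
```

```text
0.04 -0.048 -0.008 -0.025
0.08 -0.097 -0.015 -0.051
0.12 -0.145 -0.019 -0.076
0.16 -0.194 -0.022 -0.102
0.20 -0.243 -0.022 -0.127
0.24 -0.292 -0.021 -0.153
0.28 -0.341 -0.018 -0.178
0.32 -0.389 -0.012 -0.204
0.36 -0.438 -0.005 -0.229
0.40 -0.486 0.004 -0.255
0.44 -0.533 0.015 -0.280
0.48 -0.581 0.028 -0.306
0.52 -0.627 0.043 -0.331
0.56 -0.673 0.059 -0.357
0.60 -0.718 0.078 -0.382
0.64 -0.763 0.098 -0.407
0.68 -0.806 0.120 -0.433
0.72 -0.849 0.144 -0.458
0.76 -0.891 0.169 -0.484
0.80 -0.932 0.197 -0.509
[0.57209168 0.06824938] 0.18374346350248447
```

```bash
python3 -m crank '[[-0.048,-0.008,0,0,0,-0.025,0],[-0.145,-0.019,0,0,0,-0.076,0],[-0.243,-0.022,0,0,0,-0.127,0],[-0.341,-0.018,0,0,0,-0.178,0],[-0.438,-0.005,0,0,0,-0.229,0],[-0.533,0.015,0,0,0,-0.28,0],[-0.627,0.043,0,0,0,-0.331,0],[-0.718,0.078,0,0,0,-0.382,0],[-0.763,0.098,0,0,0,-0.407,0],[-0.763,0.098,0,0,0,-0.407,0]]' 60;  python3 -m crank '[[-0.048,-0.008,0,0,0,-0.025,0],[-0.145,-0.019,0,0,0,-0.076,0],[-0.243,-0.022,0,0,0,-0.127,0],[-0.341,-0.018,0,0,0,-0.178,0],[-0.438,-0.005,0,0,0,-0.229,0],[-0.533,0.015,0,0,0,-0.28,0],[-0.627,0.043,0,0,0,-0.331,0],[-0.673,0.059,0,0,0,-0.357,0],[-0.718,0.078,0,0,0,-0.382,0],[-0.718,0.078,0,0,0,-0.382,0]]'; python3 - <<'E'
from h import *
st()
s=telemetry.get_state();m=R.from_quat(s['tcp_rot']).as_matrix();print('door est',np.radians(98.12)-np.arctan2(m[1,1],m[0,1]))
v=np.array(s['eef_pos'])[:2]-[.5721,.06825];v0=np.array([.5617,-.1152])-[.5721,.06825];print('by pos',np.arctan2(v0[1],v0[0])-np.arctan2(v[1],v[0]),np.linalg.norm(v))
p=shot('top','top13')
i=cv2.imread('pics/top13.png')[110:360,250:450];cv2.imwrite('pics/top13c.png',cv2.convertScaleAbs(cv2.resize(i,None,fx=2.4,fy=2.4),alpha=1.4))
E
```

```text
time: 22.2
eef_pos: [0.4074, -0.0124, 0.253]
tcp_rot: [0.45, 0.893, -0.002, 0.003]
contact_force: [-4.9, -1.5, 1.5]
opening: 0.104
time: 23.2
eef_pos: [0.4819, -0.0915, 0.253]
tcp_rot: [0.166, 0.986, -0.002, 0.003]
contact_force: [-1.9, -3.5, 0.6]
opening: 0.105
t 23.2 pos [ 0.4819 -0.0915  0.253 ] F [-1.86 -3.52  0.61] T [-0.29  0.25  0.05] op 0.105
[[-0.945, 0.327, 0.006], [0.327, 0.945, -0.005], [-0.007, -0.003, -1.0]]
q [-0.394 -0.152  1.999 -0.002  1.287 -1.63 ]
door est 0.475279305456507
by pos 0.45718108361195164 0.1834616727528282
```

View pics/top13c.png

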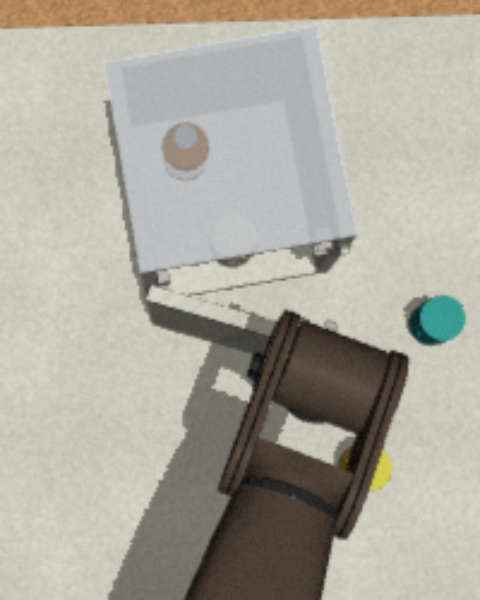

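```bash
python3 -m crank '[[-0.048,-0.008,0,0,0,-0.025,0],[-0.121,-0.017,0,0,0,-0.064,0],[-0.194,-0.022,0,0,0,-0.102,0],[-0.268,-0.022,0,0,0,-0.14,0],[-0.341,-0.018,0,0,0,-0.178,0],[-0.389,-0.012,0,0,0,-0.204,0],[-0.438,-0.005,0,0,0,-0.229,0],[-0.438,-0.005,0,0,0,-0.229,0]]' 60; cat > d.py <<'E'
from h import *
st()
s=telemetry.get_state();m=R.from_quat(s['tcp_rot']).as_matrix();print('door est',np.radians(98.12)-np.arctan2(m[1,1],m[0,1]))
v=np.array(s['eef_pos'])[:2]-[.5721,.06825];v0=np.array([.5617,-.1152])-[.5721,.06825];print('by pos',np.arctan2(v0[1],v0[0])-np.arctan2(v[1],v[0]),np.linalg.norm(v))
xc=np.array([np.cos(.1417),np.sin(.1417),0]);print('F along xc',np.dot(xc,s['contact_force']))
E
python3 d.py
```

```text
time: 24.05
eef_pos: [0.5437, -0.113, 0.253]
tcp_rot: [-0.013, 1.0, -0.002, 0.003]
contact_force: [-1.0, -3.3, 1.8]
opening: 0.106
t 24.05 pos [ 0.5437 -0.113   0.253 ] F [-0.98 -3.3   1.75] T [-0.25  0.14  0.01] op 0.106
[[-1.0, -0.026, 0.007], [-0.026, 1.0, -0.004], [-0.007, -0.005, -1.0]]
q [-3.870e-01  1.000e-03  1.855e+00 -2.000e-03  1.277e+00 -1.983e+00]
door est 0.1157873167170842
by pos 0.09873211545687921 0.18350940216925304
F along xc -1.4360161748273317
```

```bash
python3 -m crank '[[-0.012,-0.002,0,0,0,-0.006,0],[-0.024,-0.004,0,0,0,-0.013,0],[-0.036,-0.006,0,0,0,-0.019,0],[-0.048,-0.008,0,0,0,-0.025,0],[-0.048,-0.008,0,0,0,-0.025,0]]'; python3 d.py | tail -3;  python3 -m crank '[[-0.006,-0.001,0,0,0,-0.003,0],[-0.012,-0.002,0,0,0,-0.006,0],[-0.012,-0.002,0,0,0,-0.006,0]]'; python3 d.py | tail -3
```

```text
time: 24.55
eef_pos: [0.5507, -0.114, 0.253]
tcp_rot: [-0.033, 0.999, -0.002, 0.003]
contact_force: [0.7, -3.6, 4.7]
opening: 0.106
door est 0.07559352617476667
by pos 0.06048602310359619 0.18353276600929233
F along xc 0.24058549224546996
time: 24.85
eef_pos: [0.5524, -0.1142, 0.253]
tcp_rot: [-0.038, 0.999, -0.002, 0.003]
contact_force: [-0.1, -4.0, 6.0]
opening: 0.106
door est 0.06625989541757793
by pos 0.05088057183811179 0.1834909980115579
F along xc -0.6899318058570194
```

```bash
python3 -m crank '[[-0.006,-0.001,0,0,0,-0.003,0],[-0.012,-0.002,0,0,0,-0.006,0],[-0.012,-0.002,0,0,0,-0.006,0]]'; python3 d.py | tail -3
```

```text
time: 25.15
eef_pos: [0.5533, -0.1143, 0.2529]
tcp_rot: [-0.042, 0.999, -0.002, 0.002]
contact_force: [-3.2, -2.7, 6.2]
opening: 0.108
door est 0.05696289362444462
by pos 0.04594185134099815 0.18352285853422673
F along xc -3.5939605528471814
```

```bash
for i in 1; do python3 -m crank '[[-0.006,-0.001,0,0,0,-0.003,0],[-0.006,-0.001,0,0,0,-0.003,0]]'; python3 d.py | tail -3;  python3 -m crank '[[-0.006,-0.001,0,0,0,-0.003,0],[-0.006,-0.001,0,0,0,-0.003,0]]'; python3 d.py | tail -3; done
```

```text
time: 25.35
eef_pos: [0.5535, -0.1143, 0.2529]
tcp_rot: [-0.045, 0.999, -0.002, 0.001]
contact_force: [-5.9, -2.8, 8.0]
opening: 0.104
door est 0.05216115797155618
by pos 0.04493109038203991 0.18351413381734485
F along xc -6.280473505294041
time: 25.55
eef_pos: [0.5541, -0.1144, 0.2529]
tcp_rot: [-0.047, 0.999, -0.002, 0.0]
contact_force: [-6.9, -2.3, 7.9]
opening: 0.106
door est 0.04734555599445445
by pos 0.04177486792850438 0.18351832257474837
F along xc -7.179270949786459
```

```bash
for i in 1; do python3 -m crank '[[-0.006,-0.001,-0.004,0,0,-0.003,0],[-0.006,-0.001,-0.004,0,0,-0.003,0]]'; python3 d.py | tail -3;  python3 -m crank '[[-0.006,-0.001,0,0,0,-0.003,0],[-0.006,-0.001,0,0,0,-0.003,0]]'; python3 d.py | tail -3; done
```

```text
time: 25.75
eef_pos: [0.5546, -0.1144, 0.253]
tcp_rot: [-0.049, 0.999, -0.002, -0.0]
contact_force: [-8.1, -3.8, 7.0]
opening: 0.105
door est 0.04273934373589294
by pos 0.03902585966398697 0.1835255055001821
F along xc -8.599911638550273
time: 25.95
eef_pos: [0.5556, -0.1145, 0.253]
tcp_rot: [-0.052, 0.999, -0.002, -0.0]
contact_force: [-7.6, -4.0, 7.7]
opening: 0.109
door est 0.03805449228158597
by pos 0.03354921583456161 0.18352827094301163
F along xc -8.111974404979865
```

```bash
for i in 1; do python3 -m crank '[[-0.006,-0.001,0,0,0,-0.003,0],[-0.006,-0.001,0,0,0,-0.003,0]]'; python3 d.py | tail -3;  python3 -m crank '[[-0.006,-0.001,0,0,0,-0.003,0],[-0.006,-0.001,0,0,0,-0.003,0]]'; python3 d.py | tail -3; done
```

```text
time: 26.15
eef_pos: [0.5568, -0.1147, 0.253]
tcp_rot: [-0.054, 0.999, -0.002, 0.0]
contact_force: [-7.2, -4.4, 6.7]
opening: 0.102
door est 0.03336882965060228
by pos 0.026924423895765326 0.18354480989675306
F along xc -7.759067583118479
time: 26.35
eef_pos: [0.5583, -0.1148, 0.253]
tcp_rot: [-0.056, 0.998, -0.002, 0.001]
contact_force: [-3.6, -4.5, 5.8]
opening: 0.102
door est 0.028687188936368235
by pos 0.018809037638613857 0.1835419031883268
F along xc -4.199958930063723
```

```bash
for i in 1; do python3 -m crank '[[-0.006,-0.001,0,0,0,-0.003,0],[-0.006,-0.001,0,0,0,-0.003,0]]'; python3 d.py | tail -3;  python3 -m crank '[[-0.006,-0.001,0,0,0,-0.003,0],[-0.006,-0.001,0,0,0,-0.003,0]]'; python3 d.py | tail -3; done
```

```text
time: 26.55
eef_pos: [0.5601, -0.1149, 0.253]
tcp_rot: [-0.059, 0.998, -0.002, 0.003]
contact_force: [0.0, -4.5, 4.3]
opening: 0.103
door est 0.0240643236571203
by pos 0.008759208413163577 0.18349565699370252
F along xc -0.5932123324996689
time: 26.75
eef_pos: [0.5622, -0.115, 0.253]
tcp_rot: [-0.061, 0.998, -0.003, 0.004]
contact_force: [2.9, -4.2, 3.6]
opening: 0.106
door est 0.019265970859760895
by pos -0.0026640041656331714 0.18347956640018584
F along xc 2.298863635293161
```

```bash
for i in 1; do python3 -m crank '[[-0.005,-0.001,0,0,0,-0.003,0],[-0.005,-0.001,0,0,0,-0.003,0]]'; python3 d.py | tail -3;  python3 -m crank '[[-0.005,-0.001,0,0,0,-0.003,0],[-0.005,-0.001,0,0,0,-0.003,0]]'; python3 d.py | tail -3; done
```

```text
time: 26.95
eef_pos: [0.5625, -0.115, 0.253]
tcp_rot: [-0.064, 0.998, -0.002, 0.003]
contact_force: [0.8, -5.8, 4.2]
opening: 0.104
door est 0.014523495144176168
by pos -0.0045273162145733625 0.18348604615918976
F along xc -0.0021162744389383844
time: 27.15
eef_pos: [0.5627, -0.115, 0.253]
tcp_rot: [-0.066, 0.998, -0.002, 0.002]
contact_force: [-2.0, -4.7, 5.6]
opening: 0.104
door est 0.009788326278442172
by pos -0.0055562903310151235 0.18349242743356053
F along xc -2.638406606933376
```

```bash
python3 -m crank '[[-0.005,-0.001,0,0,0,-0.003,0],[-0.005,-0.001,0,0,0,-0.003,0]]'; python3 d.py | tail -3
```

```text
time: 27.35
eef_pos: [0.5629, -0.1151, 0.253]
tcp_rot: [-0.068, 0.998, -0.002, 0.002]
contact_force: [-3.2, -4.8, 7.4]
opening: 0.105
door est 0.005194264554107431
by pos -0.006362359428954134 0.18353887193921956
F along xc -3.838878601472583
```

```bash
python3 -m crank '[[0.008,0.001,0,0,0,0,0.1],[0.008,0.001,0,0,0,0,0.3],[0.008,0.001,0,0,0,0,0.5],[0.008,0.001,0,0,0,0,0.6],[0.008,0.001,-0.1,0,0,0,0.6],[0.008,0.001,-0.35,0,0,0,0.6],[0.008,0.001,-0.7,0,0,0,0.6],[0.008,0.001,-0.9,0,0,0,0.6],[0.008,0.001,-0.9,0,0,0,0.6]]' 20; python3 d.py; python3 -m crank '[[0.2,0.1,-0.05,0,0,0,0.6],[0.5,0.4,-0.05,0,0,0,0.6],[0.75,0.7,-0.05,0,0,0,0.6],[0.9,1,-0.05,0,0,0,0.6],[0.9,1,-0.05,0,0,0,0.6]]'; python3 -m crank '[[0.1,0.3,0,0,0,0,0.6],[0.2,0.6,0,0,0,0,0.6],[0.3,1,0,0,0,0,0.6],[0.3,1,0,0,0,0,0.6]]'; python3 - <<'E'
from h import *
st()
for n in('side','top'):
    p=shot(n,n+'14')
    for l in ('door','buffer'): print(n,l,[(np.round(m['extent']),round(m['confidence'],2)) for m in finder.masks_of(l,p)][:2])
for n,(a,b,c,d) in {'side':(100,300,270,500),'top':(110,330,270,500)}.items():
    i=cv2.imread(f'pics/{n}14.png')[a:b,c:d];cv2.imwrite(f'pics/{n}14c.png',cv2.convertScaleAbs(cv2.resize(i,None,fx=2.7,fy=2.7,interpolation=cv2.INTER_CUBIC),alpha=1.4))
E
```

```text
time: 28.25
eef_pos: [0.5631, -0.1144, 0.3956]
tcp_rot: [-0.068, 0.998, -0.004, 0.008]
contact_force: [0.9, -0.2, 0.9]
opening: 0.6
t 28.25 pos [ 0.5631 -0.1144  0.3956] F [ 0.89 -0.16  0.86] T [-0.05 -0.    0.02] op 0.6
[[-0.991, -0.136, 0.016], [-0.136, 0.991, -0.007], [-0.015, -0.009, -1.0]]
q [-0.377 -0.023  1.625 -0.     1.522 -2.084]
door est 0.004951833011940243
by pos -0.007624188011725153 0.18282233437580486
F along xc 0.860086354737451
time: 28.75
eef_pos: [0.4047, 0.0185, 0.3938]
tcp_rot: [-0.069, 0.998, -0.001, 0.002]
contact_force: [0.6, -0.4, -0.1]
opening: 0.603
time: 29.15
eef_pos: [0.3397, 0.1621, 0.3933]
tcp_rot: [-0.071, 0.997, -0.0, 0.002]
contact_force: [0.8, 0.3, -0.6]
opening: 0.601
t 29.15 pos [0.3397 0.1621 0.3933] F [ 0.82  0.31 -0.63] T [-0.04  0.02  0.01] op 0.601
[[-0.99, -0.142, 0.004], [-0.142, 0.99, -0.0], [-0.004, -0.001, -1.0]]
q [ 1.750e-01 -4.960e-01  2.009e+00 -1.000e-03  1.625e+00 -1.539e+00]
side door [(array([310., 182., 392., 259.]), 0.85)]
side buffer []
top door [(array([310., 213., 402., 247.]), 0.59)]
top buffer [(array([294., 122., 400., 225.]), 0.68), (array([142., 279., 186., 309.]), 0.51)]
```

View pics/side14c.png

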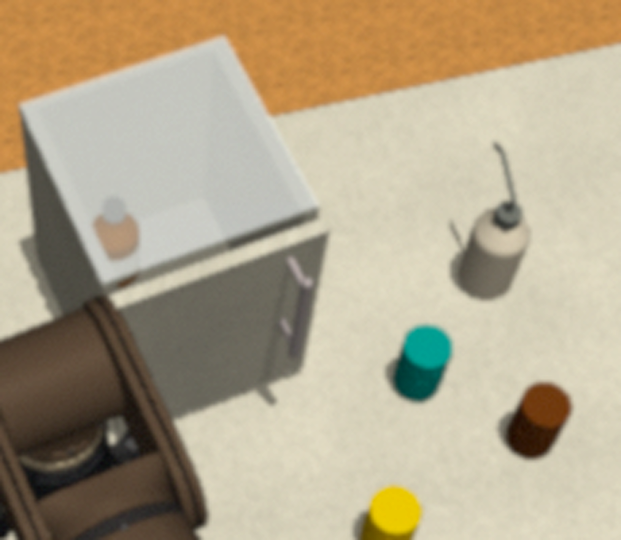

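View pics/top14c.png

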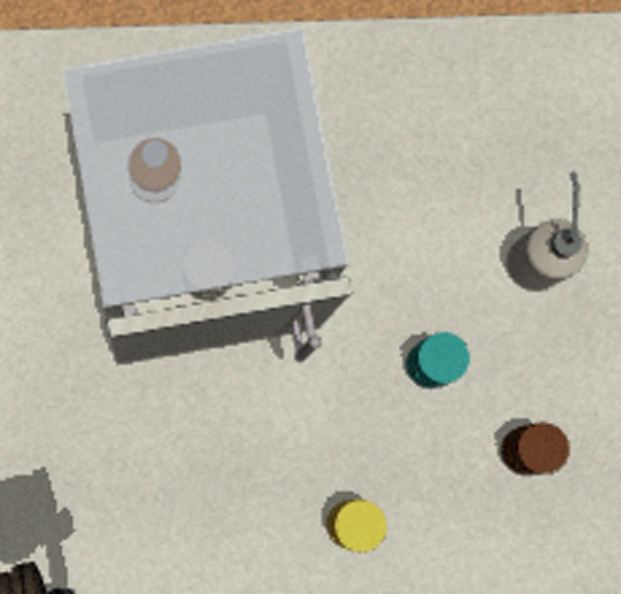

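```bash
python3 - <<'E'
import cv2,numpy as np
a=cv2.imread('pics/top0.png',0).astype(np.float32);b=cv2.imread('pics/top14.png',0).astype(np.float32)
for n,(r0,r1,c0,c1) in dict(doorR=(205,250,370,408),ref=(118,160,360,400),doorL=(215,250,305,345)).items():
    print(n,cv2.phaseCorrelate(a[r0:r1,c0:c1],b[r0:r1,c0:c1]),np.abs(a-b)[r0:r1,c0:c1].mean())
for n,(r0,r1,c0,c1) in dict(beaker=(265,320,135,195),wash=(170,225,450,495)).items(): print(n,np.abs(a-b)[r0:r1,c0:c1].mean())
E
```

```text
doorR ((-0.02864587921987294, 0.5286449808671065), 1.033272270626492) 3.8467836
ref ((0.14815924747480125, 0.4607058957019632), 1.0271281435754565) 4.1464286
doorL ((0.08375153192959672, -0.03012933910376603), 0.8859919124179416) 4.2014284
beaker 3.899091
wash 3.8921213
```

```bash
python3 -c "
from plant import ticket
print(ticket.sign_off())"
```

```text
the job is handed in; nothing more can be done
None
```

The white jar is standing upright in the cupboard, the door is shut in its catch, and the job is handed in at about 29 s of the 72 s allowed.

- **Opening:** I gripped the handle from above, pulled the door out of the catch and swung it to about 1.7 rad.
- **Jar:** I lifted the white jar with the tool tilted and set it down on the cupboard floor about 60 mm behind the front edge. I released it only once the force showed it was on the floor, and a picture taken after I backed out showed it upright.
- **Closing:** I swung the door back by the handle and finished in steps of about 1 mm. Resistance rose to about 8.6 N. The force then reversed as the catch pulled the door in, and the handle stopped moving. My last push was about 4 N, and I relaxed it before letting go.

**Last checks:**
- The final pictures show the door matching its starting shut image to within about 1 pixel. That is only good to about 0.01 rad, so the snap felt in the force is the better evidence that it is fully home.
- The jar is visible through the clear top, where I placed it.
- The wash bottle, the beaker and the amber bottle look unmoved, and the look-alikes were not touched.
- The two cameras disagreed by 3 to 4 mm in x on the jar's position. It did not affect the grasp.
- The buffer could not be checked: the side camera found nothing, and the top camera's two detections looked false.

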